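Back off the knurled wheel of a craft bench press, counting the turns

ROBOT

A 7-joint arm with a two-finger parallel gripper is mounted at the origin on the work surface. World frame = base frame: x ahead of the robot, y to its left, z up, the work surface at z = 0. Lengths are in m, angles in rad, forces in N, time in s.
With the tool pointing down it reaches from about 0.425 to 0.825 m from the base axis. Payload 3.6 kg.
Tool frame: the origin (TCP) lies at the very end of the fingers, on their centre line; the grasp point (between the pads) lies 19 mm behind it; z points along the fingers, y is the direction in which the jaws open and shut (so a half turn about z gives the same grasp; the last joint's range is limited). The gripper opens to 93 mm and grips with 3 to 60 N. Pads are 15 mm wide; open, the fingers measure 128 mm over their backs; the gripper's body (75 mm by 188 mm) begins 65 mm behind the grasp point.
Start: joints at [-1.256, 0.615, -0.013, 1.423, 0.008, 1.103, -0.04], TCP at [0.218, 0.612, 0.188] pointing down, gripper open.
Joint ranges: [-3.12, 3.12], [-0.3, 2.06], [-1.34, 1.32], [0.26, 2.42], [-1.36, 4.5], [0.01, 1.98], [-2.84, 2.84]. Speed limits (rad/s): [2.79, 2.79, 3.14, 3.14, 3.14, 3.14, 3.14].

INTERFACE

Orientations are given as a rotation vector (axis times angle).
In Python, from workcell import robot gives the robot as it stands.
- The arm moves only by the tool play_rows, never from a script. Its argument "targets" is a list of rows, each a list of 3 entries, a list of its own where there are three numbers: the shift along the tool's x, y, z in cm, then the turn, a rotation vector about the tool's x, y, z in rad, then the opening, from 0 (shut) to 1 (fully open). A call has exactly 10 rows; each row shifts and turns the commanded pose from where the row before left it, along the tool's axes as they then stand; what a row does not reach is not made up. A row lasts 1/12 s, in which the tool goes at most 41.7 mm and 7.16 degrees, less where a joint would pass 70% of its speed; a pose out of reach is approached as far as the arm can. A call with a gripper value outside its range is refused whole. The fingers move at their own pace and stop on an object; the grip force is fixed at half the most. Time passes only in rows, so rows that do not move let the fingers close, or fill a call up. It gives the time, the measured TCP pose, the force and the opening at its end, in the units of the state.
- robot.state(): the state, without advancing time (a new reading comes with each control period).
- robot.camera(name): name is "side" or "top" or "wrist"; returns a dict with "color" (420x560x3 uint8, red, green, blue), "fx", "fy", "cx", "cy" (pixels), "k1" (the pictures are not rectified: a ray, as slopes to the right and down, at radius r is drawn at 1 + k1 r^2 times it, then the intrinsics apply), "position" and "rotation" of the camera in the world. Camera axes: x right, y down, z forward; pixel columns grow to the right and rows downward; lengths in m; the calibration is good to about 2 mm. A picture is of the moment at which its call begins. There is no depth.
- robot.close_job(): hands the job in, once; it reports no verdict.
The state is a dict: "t": time; "q": joint angles; "qvel": joint speeds; "effort": joint torques, N m; "tool_pos": TCP position; "eef_rot": TCP orientation; "wrist_force": force on the tool from outside, world axes, zero at the start; "torque": the same for the moment, N m; "finger_gap": finger opening in m.
Only numpy, scipy, OpenCV 4.12 (cv2) and the standard library are available. Lean on these libraries where they do the work, as an engineer would, in place of code of your own. Each camera call takes 0.05 s, during which the arm holds its last target.

TASK

Loosen the bench press with a fingertip: roll the knurled rim of its hand wheel anticlockwise (seen from above) until the yellow mark has come round to the red pointer for the second time, and leave it lined up there. The wheel is too wide to grip, so a touch on the rim must do; leave the glue jar, the saucer and the maul standing where they are.

Things in the scene. Friction and masses are not known exactly. Their poses are not given: they have to be found in the camera images.
- wheel (a joint): Wheel angle in rad over several turns, growing anticlockwise seen from above (loosening). 0: tight stop, mark at the pointer. Starts between 0.5 and 2.4 (mark just past the pointer); mark at the pointer first at 6.28, second time at 12.57; end stop 18.85. Fixed vertical axis, constant height, friction about 0.05 N m, no spring: stays where left. Lifts the platen 4 mm a turn.
- wheel_centre (a point): Centre of the flat top face of the hand wheel, on its axis, 165 mm above the table. Solid dark steel disc, 26 mm thick (underside at 139 mm); 36 upright knurl ridges on the rim, 96 mm diameter over the ridges, 90 mm between them. A flat brass disc 26 mm wide, 2 mm high, lies on its centre. Nothing stands beside or above the rim.
- wheel_mark (a point): Point on the top face of the wheel at its edge, 45 mm from the axis, at the outer end of the yellow radial stripe (7 mm wide, also running down the rim). It turns with the wheel.
- pointer_tip (a point): Outer end of the fixed red pointer, 81 mm from the wheel's axis and 130 mm above the table, below the wheel's underside; it points straight out from the axis along the press's +x.
- press: The fixed bench press: grey base 160 x 220 x 22 mm, green plate and plywood bed, two steel posts, a grey beam (50 mm in x, 220 mm in y, top at 128 mm; nuts on it at y = +-92 mm reach 136 mm), all below the hand wheel on top. Origin: centre of the base's underside, below the wheel's axis; x along the pointer, z up.
- glue_jar: Loose white jar with black lid, 60 mm wide, 75 mm high. Origin: centre of its underside. To be left alone.
- saucer: Loose white saucer, 86 mm wide, 22 mm high. Origin: centre of its underside. To be left alone.
- maul: Loose dark wooden maul standing on its head, 56 mm wide, 120 mm high, handle up. Origin: centre of its underside. To be left alone.

How it is judged:
By the outcome, as a careful person would: the job done as asked, in the order asked, and still so for the second after the job is handed in, with the robot touching nothing.
It also fails if it takes over 58 s, if anything falls off the work surface, if the arm or the gripper's body presses on something with over 40 N, if the wrist force passes 120 N, or if a joint passes its speed limit or range.

## Working session

There is one attempt and no reset: what is moved stays moved. The work goes in short steps, Python scripts to look and compute and a tool call to move; the robot and the scene stay as the last step left them, time stands still between calls to the robot, and variables do not carry over. Pictures are saved under pics/ and viewed, and the job is handed in when it is done.

Besides the shell and the picture viewer there is one more tool, called after "Emit:" as name([rows], argument=value, ...), one row to a line, values as JSON. play_rows: Moves the arm, as the interface text tells. Its arguments: {"type":"object","properties":{"targets":{"type":"array","items":{"type":"array"}}},"required":["targets"]}

```bash
mkdir -p pics; ls; python3 - <<'E'
from workcell import robot
import cv2
s=robot.state()
for k,v in s.items(): print(k,v)
for n in ("side","top","wrist"):
    c=robot.camera(n); cv2.imwrite(f"pics/{n}0.png",c["color"][:,:,::-1])
    print(n,{k:v for k,v in c.items() if k!="color"})
E
```

```text
pics
t 0.0
q [-1.25550777  0.61591668 -0.01260968  1.42486155  0.00810025  1.10338011
 -0.0403952 ]
qvel [ 0.00100412  0.00238347 -0.00029968 -0.00029245  0.00062389 -0.0011202
  0.00042663]
effort [-5.22213904e-04 -4.58948529e+01  2.09206128e-01 -1.65743369e+01
 -6.09880476e-02  2.04904057e-02  2.26752691e-04]
tool_pos [0.21757337 0.6116035  0.1869953 ]
eef_rot [-0.53410251 -3.0954611   0.00390332]
wrist_force [-1.28363302 -0.22500703  1.06454973]
torque [-0.00504454 -0.01809712  0.01676252]
finger_gap 0.09269558302107431
side {'fx': 474.8905879709972, 'fy': 474.8905879709972, 'cx': 287.677278804343, 'cy': 207.636972501671, 'k1': -0.03222899349610486, 'position': array([0.44810634, 0.86712161, 0.94534866]), 'rotation': array([-0.19510866,  2.8459361 , -1.14795587])}
top {'fx': 404.2240811661494, 'fy': 404.2240811661494, 'cx': 273.94603672729403, 'cy': 213.21626309641155, 'k1': 0.028510344648040614, 'position': array([0.50674299, 0.08002853, 0.96067748]), 'rotation': array([-2.17708816,  2.17180349, -0.07192074])}
wrist {'fx': 327.0160090030252, 'fy': 327.0160090030252, 'cx': 278.11965418364946, 'cy': 210.0164937380696, 'k1': -0.049411759607608054, 'position': array([0.14742541, 0.63715031, 0.38329146]), 'rotation': array([2.37445961, 1.67785536, 0.22965165])}
```

View pics/side0.png

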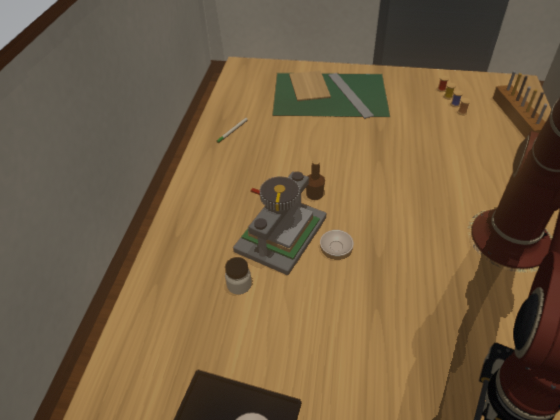

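View pics/top0.png

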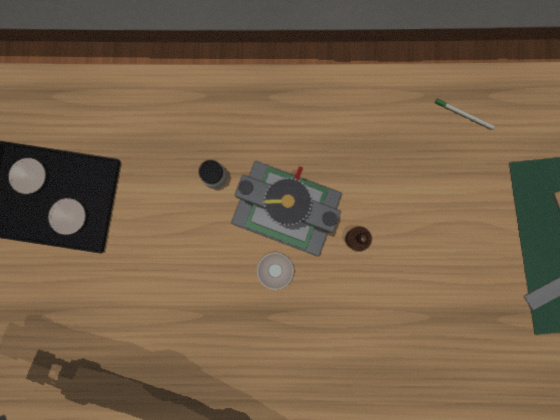

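View pics/wrist0.png

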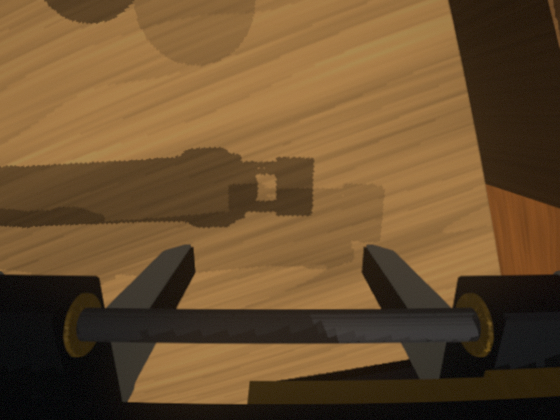

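The top view shows the wheel near (288,203) and its mark at about (266,202). The red pointer ends near (300,168). The jar is at (212,174), the saucer at (275,271) and the maul at (359,238). Next I'll measure the geometry.

```bash
cat > h.py <<'E'
import numpy as np, cv2
from scipy.spatial.transform import Rotation as R
from workcell import robot
def cam(n): return robot.camera(n)
def K(c): return np.array([[c["fx"],0,c["cx"]],[0,c["fy"],c["cy"]],[0,0,1.]])
def D(c): return np.array([c["k1"],0,0,0,0.])
def ray(c,uv,z):
    p=cv2.undistortPoints(np.array([[uv]],float),K(c),D(c))[0,0]
    d=R.from_rotvec(c["rotation"]).as_matrix()@np.array([p[0],p[1],1]); o=np.array(c["position"])
    return o+d*(z-o[2])/d[2]
def proj(c,P):
    P=np.atleast_2d(P).astype(float); m=R.from_rotvec(c["rotation"]).as_matrix().T
    return cv2.projectPoints(P,cv2.Rodrigues(m)[0],-m@np.array(c["position"]),K(c),D(c))[0][:,0]
def crop(c,u,v,w,h,s,fn):
    im=c["color"][v:v+h,u:u+w,::-1]; cv2.imwrite(fn,cv2.resize(im,None,fx=s,fy=s,interpolation=cv2.INTER_CUBIC))
E
python3 - <<'E'
from h import *
c=cam("top"); crop(c,190,140,190,150,4,"pics/topz.png")
d=cam("side"); crop(d,220,150,140,110,5,"pics/sidez.png")
for n,uv,z in (("ctr",(288,202),.167),("mark",(264,202),.165),("ptr",(300,168),.13),("jar",(211,172),.075),("saucer",(275,271),.02),("maul",(362,238),.12)):
    print(n,ray(c,uv,z).round(4))
E
```

```text
ctr [0.5922 0.0631 0.167 ]
mark [0.5923 0.1105 0.165 ]
ptr [0.6672 0.0374 0.13  ]
jar [0.6687 0.2319 0.075 ]
saucer [0.4479 0.0899 0.02  ]
maul [ 0.5226 -0.0909  0.12  ]
```

View pics/topz.png

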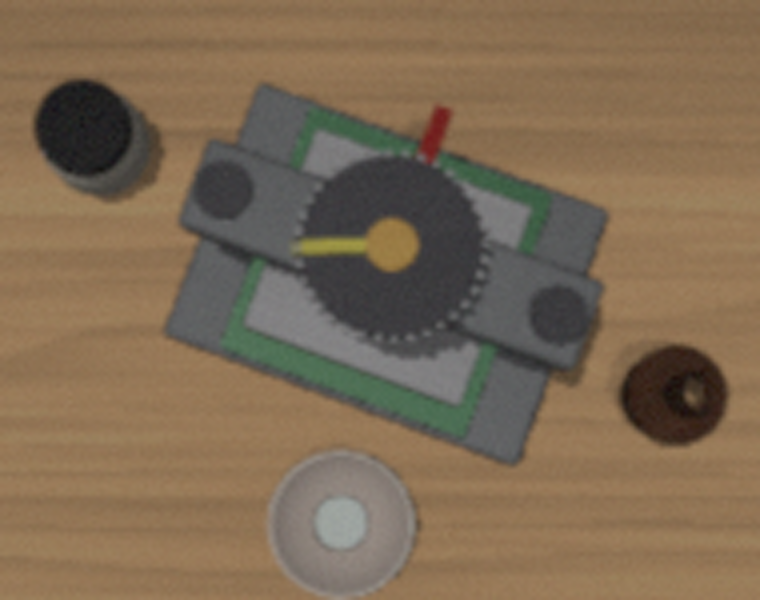

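View pics/sidez.png

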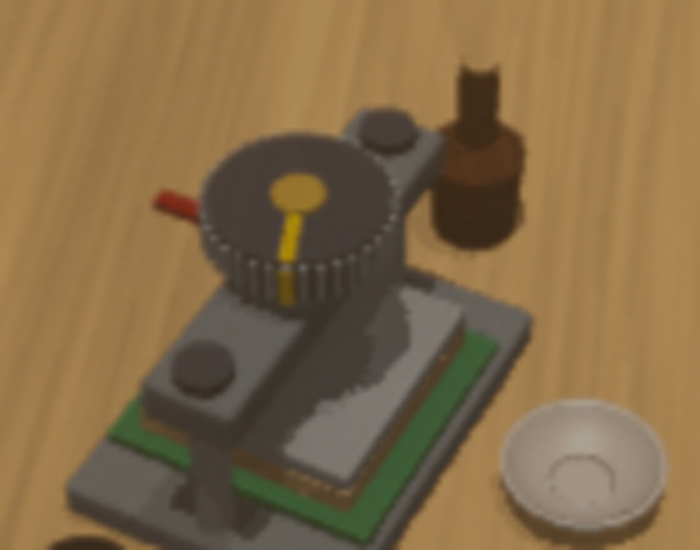

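```bash
python3 - <<'E'
from h import *
c=cam("top"); d=cam("side")
pts=[((x+.5)/4-.5+190,(y+.5)/4-.5+140) for x,y in ((262,85),(607,213),(518,463),(168,333))]
P=np.array([ray(c,p,.022)[:2] for p in pts]); print(P.round(4),"mean",P.mean(0))
a=np.arctan2(*(P[0]-P[3])[::-1]),np.arctan2(*(P[1]-P[2])[::-1]),np.arctan2(*(P[0]-P[1])[::-1])-np.pi/2,np.arctan2(*(P[3]-P[2])[::-1])-np.pi/2
print("press yaw",np.degrees(a))
for n,cc in (("top",c),("side",d)):
    hsv=cv2.cvtColor(cc["color"],cv2.COLOR_RGB2HSV)
    ys,xs=np.mgrid[:420,:560]
    g=proj(cc,[.592,.063,.167])[0]
    near=np.hypot(xs-g[0],ys-g[1])<30
    y=near&(hsv[...,1]>110)&(hsv[...,0]>10)&(hsv[...,0]<35)&(hsv[...,2]>70)
    q=np.array([np.r_[ray(cc,(u,v),.166)[:2],*hsv[v,u]] for v,u in zip(*np.nonzero(y))])
    br=q[q[:,2]<21]; ye=q[q[:,2]>=22]
    print(n,len(br),len(ye),br[:,:2].mean(0),ye[:,:2].mean(0),"proj",g)
    tip=(301,166.8) if n=="top" else ((157-.5)/5+220,(200.)/5+150)
    t=ray(cc,tip,.13); print("tip",t, np.degrees(np.arctan2(t[1]-.063,t[0]-.592)))
E
```

```text
[[ 0.705   0.1374]
 [ 0.6294 -0.0644]
 [ 0.4842 -0.0118]
 [ 0.5587  0.1911]] mean [0.59431709 0.06306428]
press yaw [-20.1866571  -19.93063597 -20.54947474 -20.1776169 ]
top 136 57 [0.59501798 0.06362817] [0.59361136 0.09253691] proj [288.02682908 202.09479551]
tip [0.6697346  0.03528796 0.13      ] -19.62092902355281
side 1133 31 [0.6081134  0.02674062] [0.59440102 0.09434771] proj [280.54522826 188.05210083]
tip [0.66975625 0.04091611 0.13      ] -15.855306837670888
```

```bash
cat >> h.py <<'E'
C=np.array([.5945,.0633]); YAW=np.radians(-20.2)
def tool_delta(world):  # m world -> cm tool
    r=R.from_rotvec(robot.state()["eef_rot"]).as_matrix()
    return (r.T@np.array(world)*100)
def pf(p): # world xy -> press frame mm
    d=np.array(p[:2])-C; c,s=np.cos(YAW),np.sin(YAW)
    return np.array([c*d[0]+s*d[1],-s*d[0]+c*d[1]])*1e3
def wp(p): 
    c,s=np.cos(YAW),np.sin(YAW); p=np.array(p)/1e3
    return C+np.array([c*p[0]-s*p[1],s*p[0]+c*p[1]])
def st():
    s=robot.state(); r=R.from_rotvec(s["eef_rot"]).as_matrix()
    print("t %.2f"%s["t"],"pos",s["tool_pos"].round(4),"pf mm",pf(s["tool_pos"]).round(1),"F",s["wrist_force"].round(1),"gap %.4f"%s["finger_gap"])
    print("toolx in press deg %.1f tooly %.1f, tilt z"%(np.degrees(np.arctan2(r[1,0],r[0,0])-YAW),np.degrees(np.arctan2(r[1,1],r[0,1])-YAW)),r[:,2].round(4))
E
python3 - <<'E'
from h import *
st(); s=robot.state()
t=np.r_[wp([0,95]),.187]; print(t,tool_delta(t-s["tool_pos"]))
E
```

```text
t 0.35 pos [0.2178 0.6122 0.1879] pf mm [-543.1  385.1] F [-0.4  0.  -0.1] gap 0.0930
toolx in press deg 180.6 tooly 90.6, tilt z [-2.e-04 -6.e-04 -1.e+00]
[0.62730333 0.15245684 0.187     ] [-53.99210197 -29.59159363   0.10462386]
```

Emit:
play_rows([
  [[-2.7, -1.48, 0], [0, 0, 0], 0],
  [[-2.7, -1.48, 0], [0, 0, 0], 0],
  [[-2.7, -1.48, 0], [0, 0, 0], 0],
  [[-2.7, -1.48, 0], [0, 0, 0], 0],
  [[-2.7, -1.48, 0], [0, 0, 0], 0],
  [[-2.7, -1.48, 0], [0, 0, 0], 0],
  [[-2.7, -1.48, 0], [0, 0, 0], 0],
  [[-2.7, -1.48, 0], [0, 0, 0], 0],
  [[-2.7, -1.48, 0], [0, 0, 0], 0],
  [[-2.7, -1.48, 0], [0, 0, 0], 0],
])

```text
t: 1.18
tool_pos: [0.4235, 0.3813, 0.1883]
eef_rot: [0.534, 3.096, 0.0]
wrist_force: [0.7, 0.1, -0.5]
finger_gap: 0.0305
```

Emit:
play_rows([
  [[-2.7, -1.48, 0], [0, 0, 0], 0],
  [[-2.7, -1.48, 0], [0, 0, 0], 0],
  [[-2.7, -1.48, 0], [0, 0, 0], 0],
  [[-2.7, -1.48, 0], [0, 0, 0], 0],
  [[-2.7, -1.48, 0], [0, 0, 0], 0],
  [[-2.7, -1.48, 0], [0, 0, 0], 0],
  [[-2.7, -1.48, 0], [0, 0, 0], 0],
  [[-2.7, -1.48, 0], [0, 0, 0], 0],
  [[-2.7, -1.48, 0], [0, 0, 0], 0],
  [[-2.7, -1.48, 0], [0, 0, 0], 0],
])

```text
t: 2.02
tool_pos: [0.6283, 0.1513, 0.1882]
eef_rot: [0.534, 3.096, 0.0]
wrist_force: [-0.5, 0.1, -0.0]
finger_gap: 0.0004
```

```bash
python3 - <<'E'
from h import *
st()
cv2.imwrite("pics/w1.png",cam("wrist")["color"][:,:,::-1])
c=cam("top"); crop(c,190,100,190,190,3,"pics/t1.png")
c=cam("side"); crop(c,200,110,180,140,4,"pics/s1.png")
st()
E
```

```text
t 2.02 pos [0.6283 0.1513 0.1882] pf mm [ 1.3 94.3] F [-0.5  0.1 -0. ] gap 0.0004
toolx in press deg 180.6 tooly 90.6, tilt z [ 1.e-04  1.e-04 -1.e+00]
t 2.17 pos [0.629  0.1484 0.1877] pf mm [ 3.  91.8] F [0.  1.1 0.4] gap 0.0006
toolx in press deg 180.3 tooly 90.3, tilt z [ 5.0e-04 -2.3e-03 -1.0e+00]
```

View pics/w1.png

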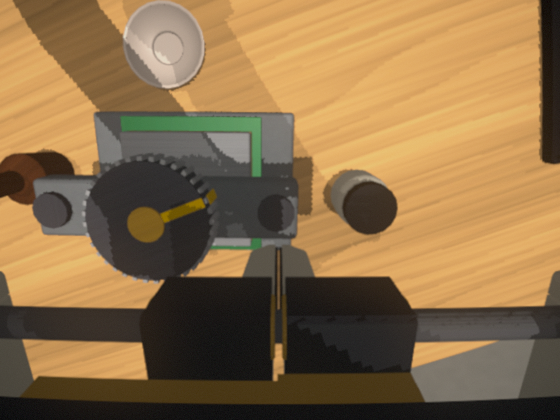

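View pics/t1.png

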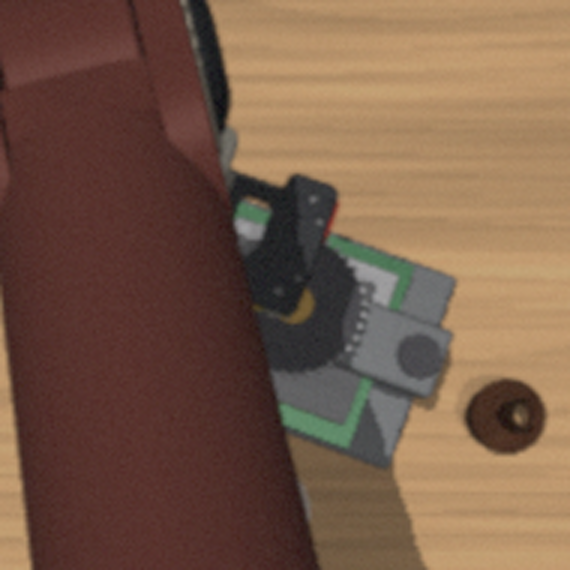

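View pics/s1.png

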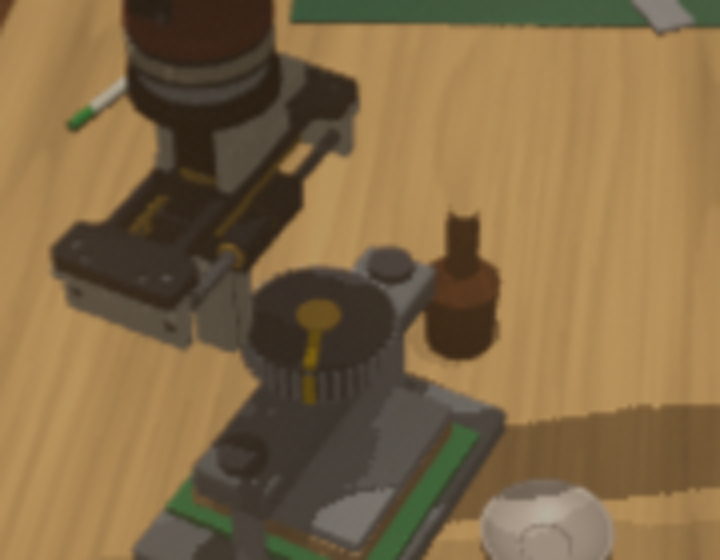

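Emit:
play_rows([
  [[0, 0, 1.3], [0, 0, 0], 0],
  [[0, 0, 1.3], [0, 0, 0], 0],
  [[0, 0, 1.2], [0, 0, 0], 0],
  [[-0.2, -0.5, 0], [0, 0, 0], 0],
  [[0, -0.5, 0], [0, 0, 0], 0],
  [[0, -0.5, 0], [0, 0, 0], 0],
  [[0, -0.5, 0], [0, 0, 0], 0],
  [[0, -0.3, 0], [0, 0, 0], 0],
  [[0, 0, 0], [0, 0, 0], 0],
  [[0, 0, 0], [0, 0, 0], 0],
])

```text
t: 3.0
tool_pos: [0.6218, 0.1299, 0.1507]
eef_rot: [0.535, 3.095, 0.001]
wrist_force: [-0.3, 0.3, -0.4]
finger_gap: 0.0007
```

```bash
python3 - <<'E'
from h import *
st()
cv2.imwrite("pics/w2.png",cam("wrist")["color"][:,:,::-1])
c=cam("side"); crop(c,200,110,180,140,4,"pics/s2.png")
E
```

```text
t 3.00 pos [0.6218 0.1299 0.1507] pf mm [ 2.6 72. ] F [-0.3  0.3 -0.4] gap 0.0007
toolx in press deg 180.6 tooly 90.6, tilt z [ 9.e-04  3.e-04 -1.e+00]
```

View pics/w2.png

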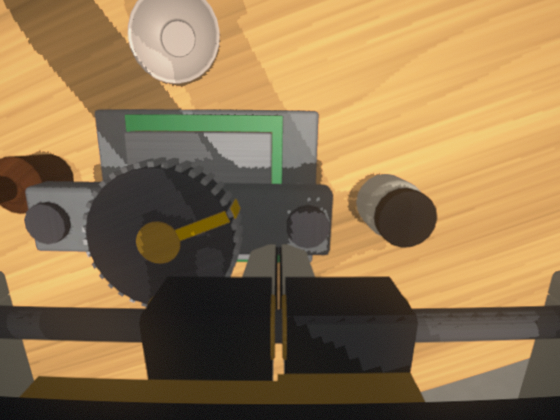

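View pics/s2.png

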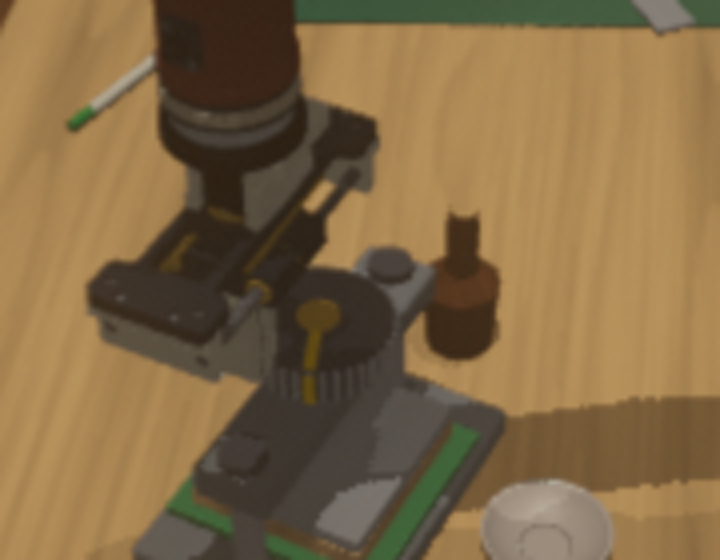

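```bash
cat >> h.py <<'E'
def angle(cc,center=None):
    """wheel mark angle (deg, press frame, from pointer CCW) from yellow pixels on top face"""
    hsv=cv2.cvtColor(cc["color"],cv2.COLOR_RGB2HSV); ys,xs=np.nonzero((hsv[...,1]>120)&(hsv[...,0]>12)&(hsv[...,0]<36)&(hsv[...,2]>60))
    out=[];br=[]
    for v,u in zip(ys,xs):
        p=pf(ray(cc,(u,v),.165)); r=np.hypot(*p)
        if 20<r<42 : out.append(p)
        if r<17: br.append(p)
    return np.array(out).reshape(-1,2),np.array(br).reshape(-1,2)
E
python3 - <<'E'
from h import *
for n in ("wrist","side"):
    c=cam(n); o,b=angle(c)
    print(n,len(o),len(b),b.mean(0) if len(b) else 0,np.degrees(np.arctan2(o[:,1].mean(),o[:,0].mean())) if len(o) else 0)
    print(np.degrees(np.arctan2(o[:,1],o[:,0])).round(0)[::12])
    if n=="wrist": print(wp(pf(ray(c,(157,242),.167))))
    else: print(ray(c,((320.5)/4-.5+200,316.5/4-.5+110),.167), pf(ray(c,((320.5)/4-.5+200,316.5/4-.5+110),.167)))
    print(pf(ray(c,(157,242),.167)))
    print("tipproj",proj(c,robot.state()["tool_pos"]))
st()
E
```

```text
wrist 492 1554 [-0.30320094  0.73130379] 111.57048669118868
[117. 118. 118. 118. 114. 116. 112. 114. 120. 114. 110. 115. 111. 118.
 112. 109. 116. 111. 107. 116. 111. 107. 117. 111. 107. 116. 110. 107.
 113. 108. 115. 109. 105. 109. 105. 107. 110. 105. 105. 104. 103.]
[0.59365801 0.0647697 ]
[-1.29768784  1.08856206]
tipproj [[277.87451811 239.03494545]]
side 37 82 [0.92414406 0.4025675 ] 88.2559368593772
[ -7. 116. 113. 114.]
[0.59386528 0.06522191 0.167     ] [-1.25931247  1.58453133]
[151.92529801 267.93254984]
tipproj [[263.58505096 212.27726171]]
t 3.20 pos [0.6216 0.1306 0.1502] pf mm [ 2.2 72.6] F [ 0.3 -0.   0.4] gap 0.0006
toolx in press deg 180.7 tooly 90.7, tilt z [ 1.e-04  3.e-04 -1.e+00]
```

Emit:
play_rows([
  [[-0.1, -0.15, 0], [0, 0, 0], 0],
  [[-0.1, -0.15, 0], [0, 0, 0], 0],
  [[0, -0.1, 0], [0, 0, 0], 0],
  [[0, -0.1, 0], [0, 0, 0], 0],
  [[0, -0.1, 0], [0, 0, 0], 0],
  [[0, -0.05, 0], [0, 0, 0], 0],
  [[0, -0.05, 0], [0, 0, 0], 0],
  [[0, 0, 0], [0, 0, 0], 0],
  [[0, 0, 0], [0, 0, 0], 0],
  [[0, 0, 0], [0, 0, 0], 0],
])

```text
t: 4.03
tool_pos: [0.6211, 0.123, 0.1502]
eef_rot: [-0.534, -3.096, -0.0]
wrist_force: [0.4, 0.6, 0.9]
finger_gap: 0.0002
```

```bash
sed -i 's/^C=np.array.*;/C=np.array([.5940,.0645]);/' h.py; python3 - <<'E'
from h import *
st();cv2.imwrite("pics/w3.png",cam("wrist")["color"][:,:,::-1]);st()
E
```

```text
t 4.03 pos [0.6211 0.123  0.1502] pf mm [ 5.2 64.3] F [0.4 0.6 0.9] gap 0.0002
toolx in press deg 180.6 tooly 90.6, tilt z [-0.e+00  1.e-04 -1.e+00]
t 4.08 pos [0.6211 0.123  0.1502] pf mm [ 5.3 64.3] F [ 0.2 -0.9  0.1] gap 0.0002
toolx in press deg 180.6 tooly 90.6, tilt z [-0.  0. -1.]
```

View pics/w3.png

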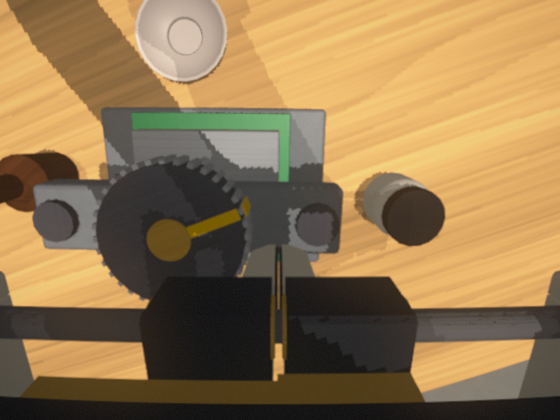

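Emit:
play_rows([
  [[0, -0.07, 0], [0, 0, 0], 0],
  [[0, -0.07, 0], [0, 0, 0], 0],
  [[0, -0.07, 0], [0, 0, 0], 0],
  [[0, -0.07, 0], [0, 0, 0], 0],
  [[0, -0.07, 0], [0, 0, 0], 0],
  [[0, 0, 0], [0, 0, 0], 0],
  [[0, 0, 0], [0, 0, 0], 0],
  [[0, 0, 0], [0, 0, 0], 0],
  [[0, 0, 0], [0, 0, 0], 0],
  [[0, 0, 0], [0, 0, 0], 0],
])

```text
t: 4.92
tool_pos: [0.6199, 0.1197, 0.1501]
eef_rot: [-0.534, -3.096, 0.0]
wrist_force: [0.4, -0.2, 0.5]
finger_gap: 0.0006
```

```bash
python3 - <<'E'
from h import *
st();c=cam("wrist");crop(c,80,140,260,160,3,"pics/w4.png");st()
E
```

```text
t 4.92 pos [0.6199 0.1197 0.1501] pf mm [ 5.3 60.7] F [ 0.4 -0.2  0.5] gap 0.0006
toolx in press deg 180.6 tooly 90.6, tilt z [-1.e-04 -0.e+00 -1.e+00]
t 4.97 pos [0.6199 0.1197 0.1501] pf mm [ 5.3 60.7] F [ 0.5 -0.2  0.1] gap 0.0005
toolx in press deg 180.6 tooly 90.6, tilt z [-1.e-04  0.e+00 -1.e+00]
```

View pics/w4.png

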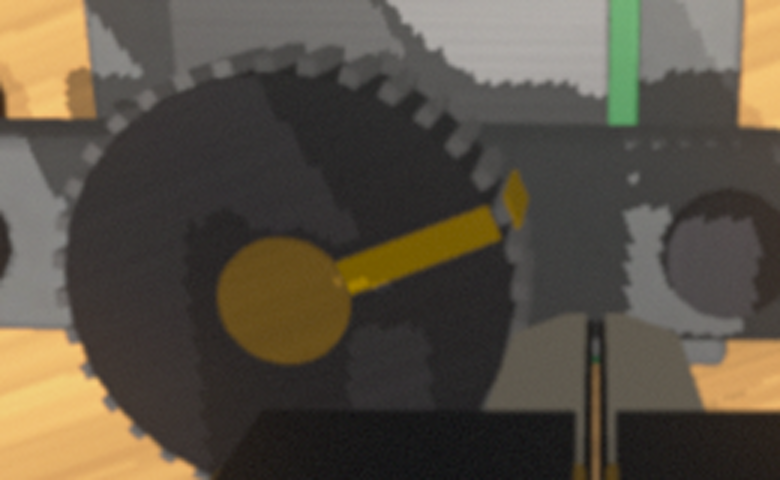

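Emit:
play_rows([
  [[0, -0.05, 0], [0, 0, 0], 0],
  [[0, -0.05, 0], [0, 0, 0], 0],
  [[0, -0.05, 0], [0, 0, 0], 0],
  [[0, -0.05, 0], [0, 0, 0], 0],
  [[0, -0.05, 0], [0, 0, 0], 0],
  [[0, -0.05, 0], [0, 0, 0], 0],
  [[0, 0, 0], [0, 0, 0], 0],
  [[0, 0, 0], [0, 0, 0], 0],
  [[0, 0, 0], [0, 0, 0], 0],
  [[0, 0, 0], [0, 0, 0], 0],
])

```text
t: 5.8
tool_pos: [0.619, 0.1169, 0.1502]
eef_rot: [0.534, 3.096, -0.0]
wrist_force: [-0.0, -0.8, -1.1]
finger_gap: 0.0007
```

```bash
python3 - <<'E'
from h import *
st();c=cam("wrist");st()
E
```

```text
t 5.80 pos [0.619  0.1169 0.1502] pf mm [ 5.4 57.8] F [-0.  -0.8 -1.1] gap 0.0007
toolx in press deg 180.6 tooly 90.6, tilt z [ 1.e-04 -0.e+00 -1.e+00]
t 5.85 pos [0.6189 0.1168 0.1501] pf mm [ 5.3 57.7] F [ 0.5 -0.9  0.6] gap 0.0006
toolx in press deg 180.6 tooly 90.6, tilt z [-1.e-04 -0.e+00 -1.e+00]
```

Emit:
play_rows([
  [[0, -0.05, 0], [0, 0, 0], 0],
  [[0, -0.05, 0], [0, 0, 0], 0],
  [[0, -0.05, 0], [0, 0, 0], 0],
  [[0, -0.05, 0], [0, 0, 0], 0],
  [[0, -0.05, 0], [0, 0, 0], 0],
  [[0, -0.05, 0], [0, 0, 0], 0],
  [[0, 0, 0], [0, 0, 0], 0],
  [[0, 0, 0], [0, 0, 0], 0],
  [[0, 0, 0], [0, 0, 0], 0],
  [[0, 0, 0], [0, 0, 0], 0],
])

```text
t: 6.68
tool_pos: [0.6179, 0.114, 0.1501]
eef_rot: [-0.534, -3.096, 0.0]
wrist_force: [0.2, -0.2, -0.2]
finger_gap: 0.0006
```

```bash
python3 - <<'E'
from h import *
st();c=cam("wrist");crop(c,80,140,260,160,3,"pics/w5.png");st()
E
```

```text
t 6.68 pos [0.6179 0.114  0.1501] pf mm [ 5.4 54.7] F [ 0.2 -0.2 -0.2] gap 0.0006
toolx in press deg 180.6 tooly 90.6, tilt z [-0.  0. -1.]
t 6.73 pos [0.6179 0.114  0.1501] pf mm [ 5.4 54.7] F [-0.   0.6 -0.6] gap 0.0006
toolx in press deg 180.6 tooly 90.6, tilt z [-0. -0. -1.]
```

View pics/w5.png

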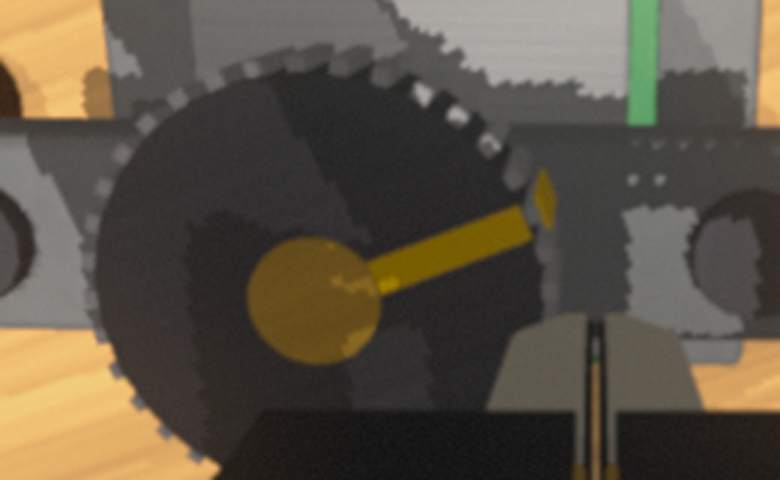

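Emit:
play_rows([
  [[0, -0.05, 0], [0, 0, 0], 0],
  [[0, -0.05, 0], [0, 0, 0], 0],
  [[0, -0.05, 0], [0, 0, 0], 0],
  [[0, -0.05, 0], [0, 0, 0], 0],
  [[0, -0.05, 0], [0, 0, 0], 0],
  [[0, -0.05, 0], [0, 0, 0], 0],
  [[0, 0, 0], [0, 0, 0], 0],
  [[0, 0, 0], [0, 0, 0], 0],
  [[0, 0, 0], [0, 0, 0], 0],
  [[0, 0, 0], [0, 0, 0], 0],
])

```text
t: 7.57
tool_pos: [0.6169, 0.1112, 0.1502]
eef_rot: [-0.534, -3.096, 0.0]
wrist_force: [0.5, -0.8, 0.2]
finger_gap: 0.0003
```

```bash
python3 - <<'E'
from h import *
st();c=cam("wrist");crop(c,80,140,260,160,3,"pics/w6.png");st()
c=cam("side"); crop(c,220,130,120,100,6,"pics/s6.png")
E
```

```text
t 7.57 pos [0.6169 0.1112 0.1502] pf mm [ 5.4 51.7] F [ 0.5 -0.8  0.2] gap 0.0003
toolx in press deg 180.6 tooly 90.6, tilt z [-0.  0. -1.]
t 7.62 pos [0.6169 0.1112 0.1501] pf mm [ 5.4 51.7] F [-0.3  0.3  0.1] gap 0.0004
toolx in press deg 180.6 tooly 90.6, tilt z [-1.e-04 -0.e+00 -1.e+00]
```

View pics/w6.png

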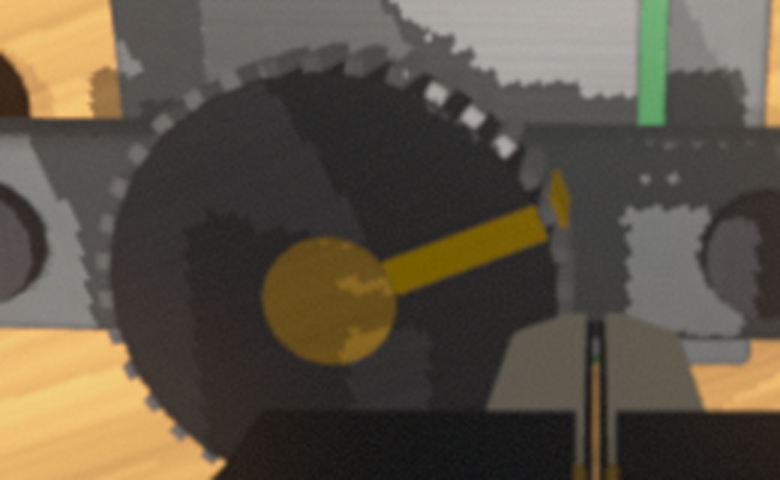

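View pics/s6.png

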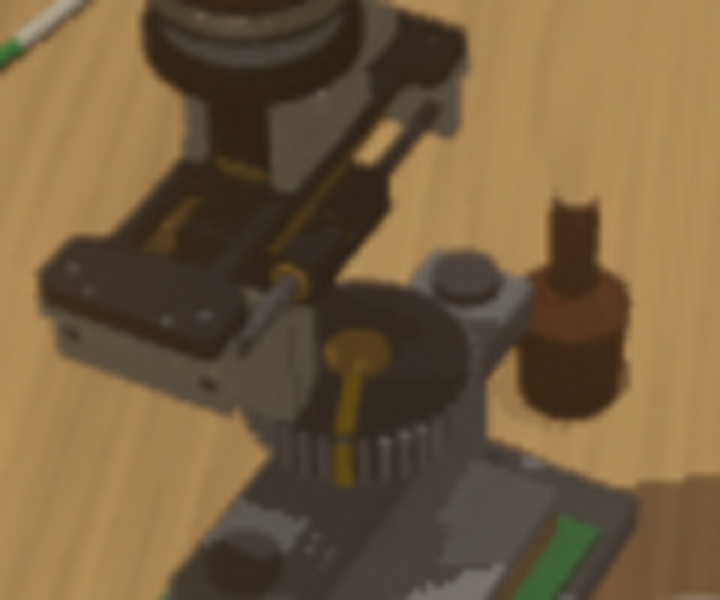

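```bash
python3 - <<'E'
from h import *
s=robot.state(); T=s["tool_pos"]; r=R.from_rotvec(s["eef_rot"]).as_matrix()
th=np.linspace(0,2*np.pi,73)
for n,(u,v,w,h,k) in (("wrist",(80,140,260,160,3)),("side",(220,130,120,100,6))):
    c=cam(n); im=c["color"][:,:,::-1].copy(); im=cv2.resize(im[v:v+h,u:u+w],None,fx=k,fy=k,interpolation=cv2.INTER_CUBIC)
    def pl(P,col):
        q=((proj(c,P)-[u,v]+.5)*k-.5); cv2.polylines(im,[q.round().astype(int).reshape(-1,1,2)],False,col,1)
    for z,col in ((.165,(0,255,0)),(.139,(255,255,0))): pl([np.r_[wp([48*np.cos(t),48*np.sin(t)]),z] for t in th],col)
    for d,col in ((0,(0,0,255)),(15,(255,0,255))):
        pl([T+r@np.array([a,b,-d])/1e3 for a,b in ((-7.5,-8),(7.5,-8),(7.5,8),(-7.5,8),(-7.5,-8))],col)
    cv2.imwrite(f"pics/o_{n}.png",im)
E
```

```text
(no output)
```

View pics/o_wrist.png

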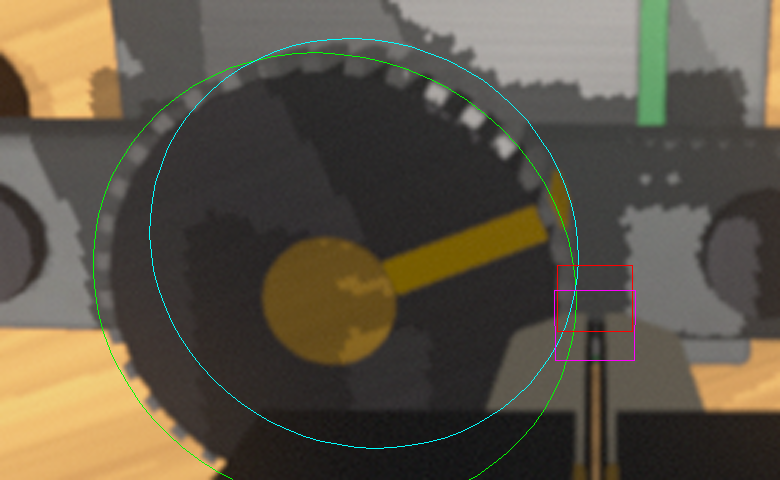

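View pics/o_side.png

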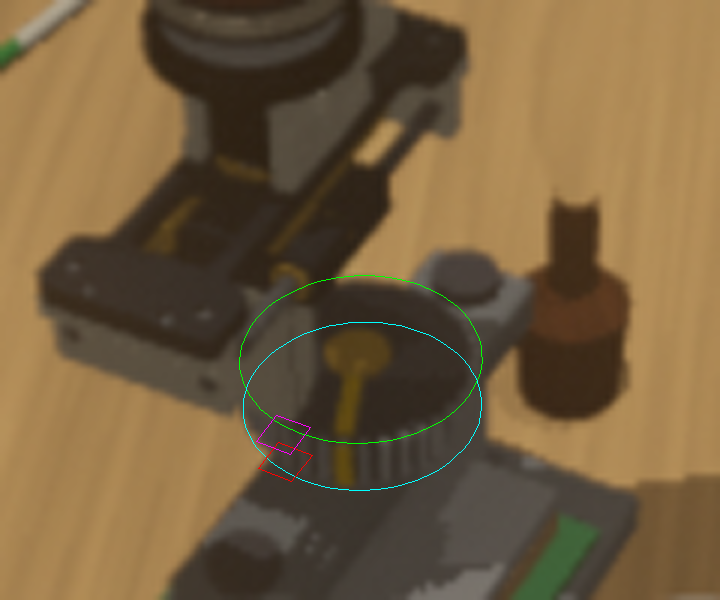

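The overlays disagree with the tool pose: the visible fingertip sits about 10–15 mm above the projected tip. That would mean it's only level with the wheel's top, which explains the lack of contact. I'll back off, lower the tool and look again.

Emit:
play_rows([
  [[0, 0.5, 0], [0, 0, 0], 0],
  [[0, 0.5, 0], [0, 0, 0], 0],
  [[0, 0.3, 0], [0, 0, 0], 0],
  [[0, 0, 0.3], [0, 0, 0], 0],
  [[0, 0, 0.3], [0, 0, 0], 0],
  [[0, 0, 0.3], [0, 0, 0], 0],
  [[0, 0, 0], [0, 0, 0], 0],
  [[0, 0, 0], [0, 0, 0], 0],
  [[0, 0, 0], [0, 0, 0], 0],
  [[0, 0, 0], [0, 0, 0], 0],
])

```text
t: 8.6
tool_pos: [0.6214, 0.1232, 0.1413]
eef_rot: [0.535, 3.096, -0.0]
wrist_force: [-0.2, -0.6, 1.1]
finger_gap: 0.0007
```

```bash
cat >> h.py <<'E'
def overlay(tag,names=(("wrist",(80,140,260,160,3)),("side",(220,130,120,100,6))),hw=8):
    s=robot.state(); T=s["tool_pos"]; r=R.from_rotvec(s["eef_rot"]).as_matrix()
    th=np.linspace(0,2*np.pi,73); ims=[]
    for n,(u,v,w,h,k) in names:
        c=cam(n); im=c["color"][:,:,::-1].copy(); im=cv2.resize(im[v:v+h,u:u+w],None,fx=k,fy=k,interpolation=cv2.INTER_CUBIC)
        im=cv2.convertScaleAbs(im,alpha=1.6)
        def pl(P,col):
            q=((proj(c,P)-[u,v]+.5)*k-.5); cv2.polylines(im,[q.round().astype(int).reshape(-1,1,2)],False,col,1)
        pl([np.r_[wp([48*np.cos(t),48*np.sin(t)]),.165] for t in th],(0,255,0))
        pl([np.r_[wp([10,0]),.165],np.r_[wp([48,0]),.165]],(255,0,0)); pl([np.r_[wp([48,0]),.13],np.r_[wp([81,0]),.13]],(255,0,0))
        pl([T+r@np.array([a,b,0])/1e3 for a,b in ((-7.5,-hw),(7.5,-hw),(7.5,hw),(-7.5,hw),(-7.5,-hw))],(0,0,255))
        cv2.imwrite(f"pics/{tag}_{n}.png",im)
E
python3 - <<'E'
from h import *
st(); overlay("a"); st()
E
```

```text
t 8.60 pos [0.6214 0.1232 0.1413] pf mm [ 5.4 64.6] F [-0.2 -0.6  1.1] gap 0.0007
toolx in press deg 180.6 tooly 90.6, tilt z [ 2.e-04 -0.e+00 -1.e+00]
t 8.70 pos [0.6214 0.1233 0.1413] pf mm [ 5.4 64.7] F [ 0.5 -0.1  0. ] gap 0.0004
toolx in press deg 180.6 tooly 90.6, tilt z [ 3.e-04  0.e+00 -1.e+00]
```

View pics/a_wrist.png

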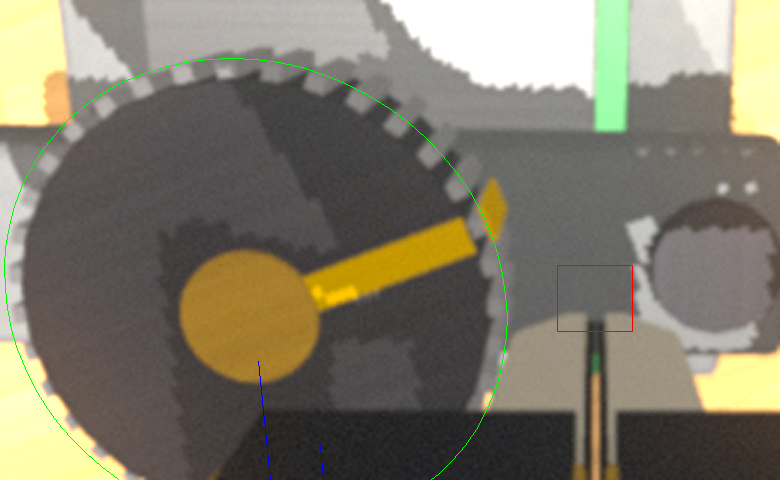

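View pics/a_side.png

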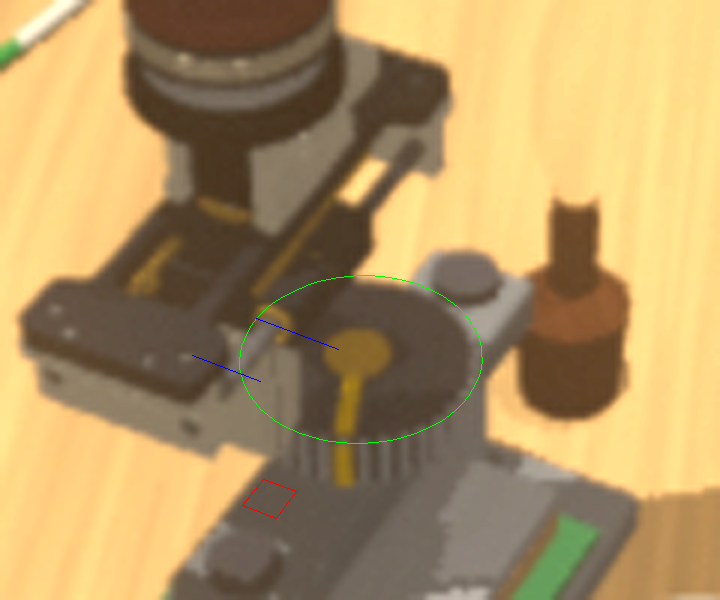

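```bash
python3 - <<'E'
from h import *
c=cam("side"); im=c["color"][165:230,235:305,::-1]; im=cv2.convertScaleAbs(cv2.resize(im,None,fx=9,fy=9,interpolation=cv2.INTER_CUBIC),alpha=2.2)
cv2.imwrite("pics/s7.png",im)
c=cam("top"); crop(c,190,100,190,190,3,"pics/t7.png")
E
```

```text
(no output)
```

View pics/s7.png

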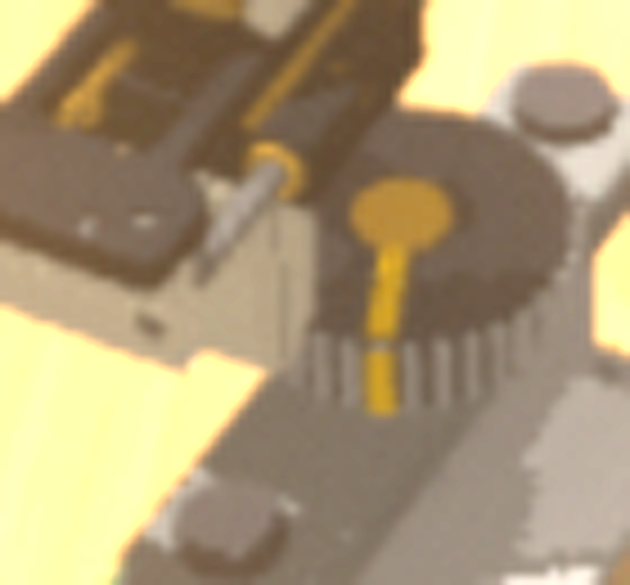

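View pics/t7.png

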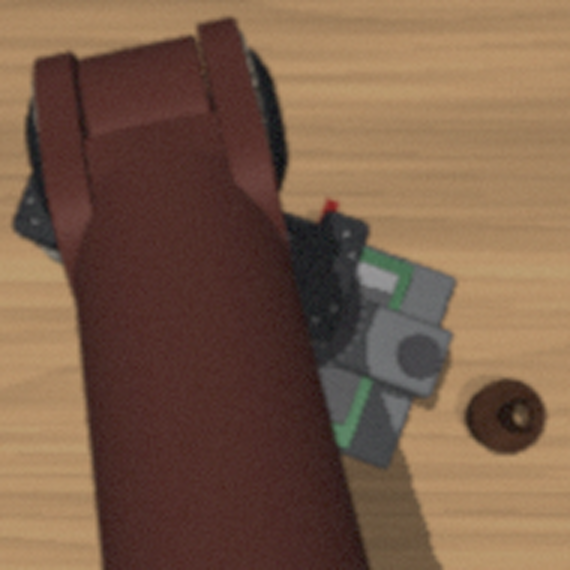

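```bash
python3 - <<'E'
from h import *
S=cam("side");W=cam("wrist"); T=robot.state()["tool_pos"]
def tri(obs):
    A=[];b=[]
    for c,uv in obs:
        o=np.array(c["position"]); d=ray(c,uv,0)-o; d/=np.linalg.norm(d); M=np.eye(3)-np.outer(d,d); A.append(M);b.append(M@o)
    x=np.linalg.lstsq(np.vstack(A),np.hstack(b),rcond=None)[0]; return x,[np.linalg.norm(a@x-bb) for a,bb in zip(A,b)]
for us in ((266.7,206),(265,205),(268,207)):
  for uw in ((290,246),(294,246)):
    x,e=tri([(S,us),(W,uw)]); print(x.round(4),pf(x).round(1),np.array(e).round(4),"tcp",T.round(4),pf(T).round(1))
E
```

```text
[0.6138 0.1328 0.175 ] [-5.  70.9] [0.0012 0.0012] tcp [0.6213 0.1234 0.1412] [ 5.3 64.7]
[0.6134 0.135  0.1774] [-6.1 72.9] [0.0013 0.0013] tcp [0.6213 0.1234 0.1412] [ 5.3 64.7]
[0.6158 0.1324 0.1761] [-3.  71.2] [0.0011 0.0011] tcp [0.6213 0.1234 0.1412] [ 5.3 64.7]
[0.6154 0.1346 0.1785] [-4.2 73.2] [0.0009 0.0009] tcp [0.6213 0.1234 0.1412] [ 5.3 64.7]
[0.6125 0.1331 0.1735] [-6.3 70.7] [0.003 0.003] tcp [0.6213 0.1234 0.1412] [ 5.3 64.7]
[0.6121 0.1353 0.176 ] [-7.5 72.7] [0.0031 0.0031] tcp [0.6213 0.1234 0.1412] [ 5.3 64.7]
```

Triangulating the visible tip corner from the side and wrist views gives the right xy but z ≈ 0.175. The reported tool z is 0.141, so the fingers end about 3 cm higher than the pose claims. I'll lower in checked steps.

Emit:
play_rows([
  [[0, 0, 0.3], [0, 0, 0], 0],
  [[0, 0, 0.3], [0, 0, 0], 0],
  [[0, 0, 0.3], [0, 0, 0], 0],
  [[0, 0, 0.2], [0, 0, 0], 0],
  [[0, 0, 0], [0, 0, 0], 0],
  [[0, 0, 0], [0, 0, 0], 0],
  [[0, 0, 0], [0, 0, 0], 0],
  [[0, 0, 0], [0, 0, 0], 0],
  [[0, 0, 0], [0, 0, 0], 0],
  [[0, 0, 0], [0, 0, 0], 0],
])

```text
t: 9.73
tool_pos: [0.6214, 0.1234, 0.1303]
eef_rot: [0.534, 3.096, 0.0]
wrist_force: [-0.3, 0.8, 0.3]
finger_gap: 0.0004
```

```bash
python3 - <<'E'
from h import *
st(); overlay("b"); st()
c=cam("side"); im=c["color"][165:230,235:305,::-1]; im=cv2.convertScaleAbs(cv2.resize(im,None,fx=9,fy=9,interpolation=cv2.INTER_CUBIC),alpha=2.2)
cv2.imwrite("pics/s8.png",im)
E
```

```text
t 9.73 pos [0.6214 0.1234 0.1303] pf mm [ 5.4 64.7] F [-0.3  0.8  0.3] gap 0.0004
toolx in press deg 180.6 tooly 90.6, tilt z [ 2.e-04 -0.e+00 -1.e+00]
t 9.83 pos [0.6213 0.1234 0.1302] pf mm [ 5.3 64.7] F [ 0.3 -0.2  0.3] gap 0.0002
toolx in press deg 180.6 tooly 90.6, tilt z [ 1.e-04  0.e+00 -1.e+00]
```

View pics/b_wrist.png

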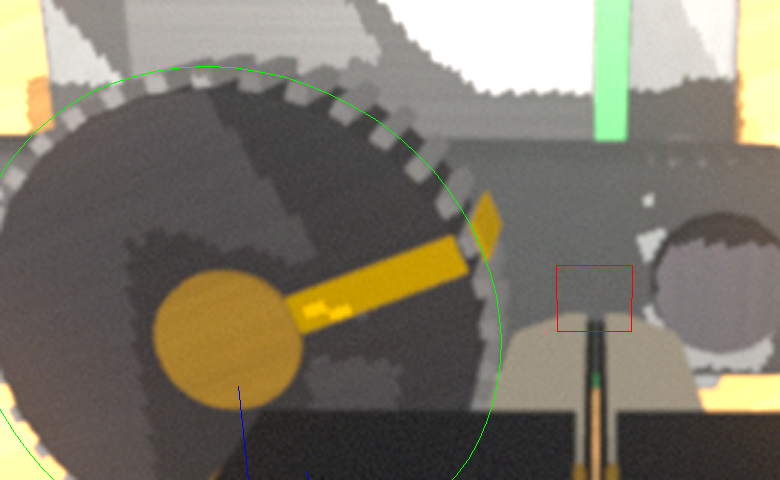

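View pics/s8.png

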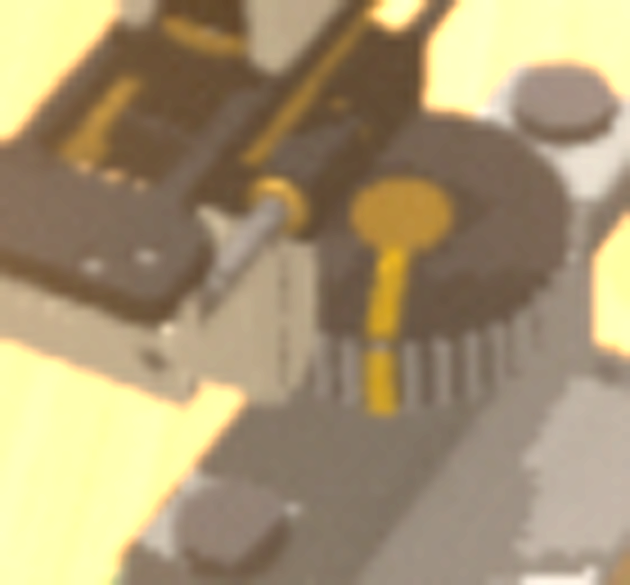

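```bash
python3 - <<'E'
from h import *
S=cam("side");W=cam("wrist")
for z in (.13,.14,.15,.16,.165,.17): print(z,proj(S,np.r_[wp([-2.2,72.7]),z]).round(1),proj(S,np.r_[wp([-2.2,64.7]),z]).round(1),proj(W,np.r_[wp([-2.2,64.7]),z]).round(1))
E
```

```text
0.13 [[265.7 219.3]] [[267.5 217.1]] [[277.9 228. ]]
0.14 [[265.5 216.4]] [[267.3 214.1]] [[277.9 233.4]]
0.15 [[265.3 213.4]] [[267.1 211.2]] [[277.9 239.3]]
0.16 [[265.1 210.4]] [[266.9 208.2]] [[277.9 245.8]]
0.165 [[265.  208.9]] [[266.8 206.7]] [[277.9 249.4]]
0.17 [[264.9 207.4]] [[266.7 205.1]] [[277.9 253.1]]
```

Emit:
play_rows([
  [[0, 0, 0.3], [0, 0, 0], 0],
  [[0, 0, 0.3], [0, 0, 0], 0],
  [[0, 0, 0.3], [0, 0, 0], 0],
  [[0, 0, 0.3], [0, 0, 0], 0],
  [[0, 0, 0], [0, 0, 0], 0],
  [[0, 0, 0], [0, 0, 0], 0],
  [[0, -0.08, 0], [0, 0, 0], 0],
  [[0, -0.08, 0], [0, 0, 0], 0],
  [[0, 0, 0], [0, 0, 0], 0],
  [[0, 0, 0], [0, 0, 0], 0],
])

```text
t: 10.82
tool_pos: [0.6208, 0.1218, 0.1183]
eef_rot: [0.534, 3.096, 0.0]
wrist_force: [0.5, 0.4, 0.5]
finger_gap: 0.0005
```

```bash
python3 - <<'E'
from h import *
st(); overlay("c"); st()
E
```

```text
t 10.82 pos [0.6208 0.1218 0.1183] pf mm [ 5.4 63. ] F [0.5 0.4 0.5] gap 0.0005
toolx in press deg 180.6 tooly 90.6, tilt z [ 3.e-04 -0.e+00 -1.e+00]
t 10.92 pos [0.6208 0.1219 0.1183] pf mm [ 5.3 63.1] F [-0.3 -0.3  0.8] gap 0.0002
toolx in press deg 180.6 tooly 90.6, tilt z [ 2.e-04  0.e+00 -1.e+00]
```

View pics/c_wrist.png

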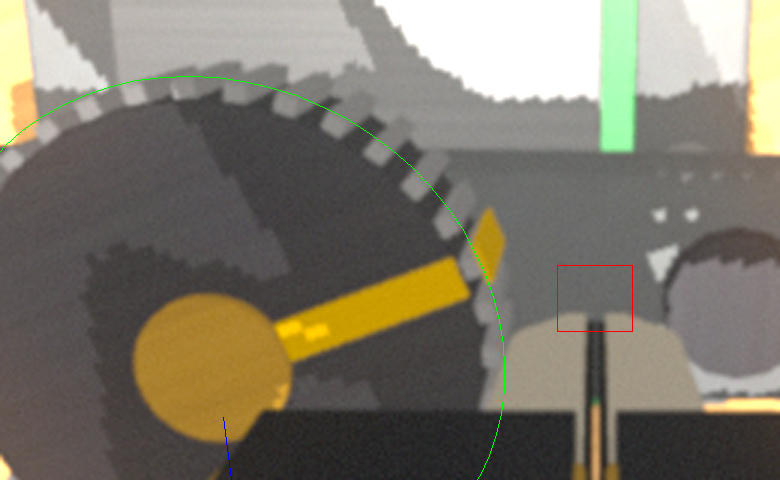

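View pics/c_side.png

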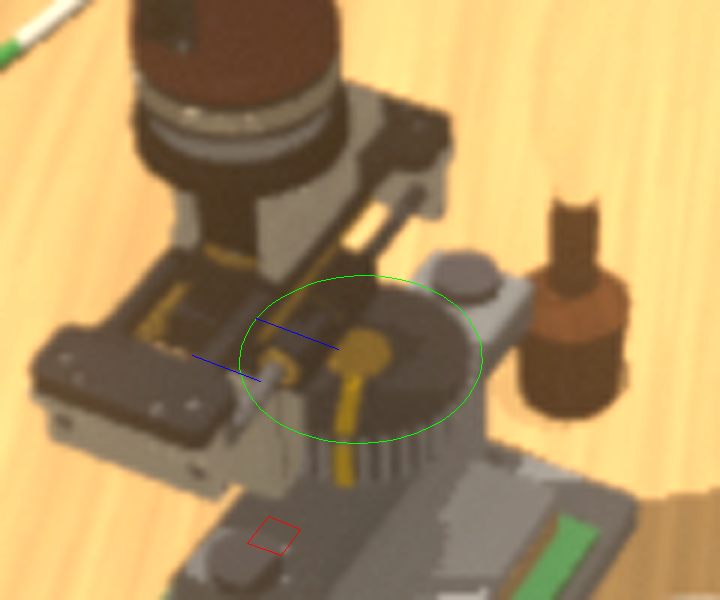

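Emit:
play_rows([
  [[0, -0.05, 0], [0, 0, 0], 0],
  [[0, -0.05, 0], [0, 0, 0], 0],
  [[0, -0.05, 0], [0, 0, 0], 0],
  [[0, -0.05, 0], [0, 0, 0], 0],
  [[0, -0.05, 0], [0, 0, 0], 0],
  [[0, -0.05, 0], [0, 0, 0], 0],
  [[0, 0, 0], [0, 0, 0], 0],
  [[0, 0, 0], [0, 0, 0], 0],
  [[0, 0, 0], [0, 0, 0], 0],
  [[0, 0, 0], [0, 0, 0], 0],
])

```text
t: 11.75
tool_pos: [0.6203, 0.1209, 0.1183]
eef_rot: [0.532, 3.095, 0.004]
wrist_force: [2.7, 4.4, -1.3]
finger_gap: 0.0003
```

```bash
python3 - <<'E'
from h import *
st(); overlay("d"); st()
E
```

```text
t 11.75 pos [0.6203 0.1209 0.1183] pf mm [ 5.3 62. ] F [ 2.7  4.4 -1.3] gap 0.0003
toolx in press deg 180.7 tooly 90.7, tilt z [ 0.0015  0.0023 -1.    ]
t 11.85 pos [0.6204 0.1209 0.1183] pf mm [ 5.3 62.1] F [ 1.9  4.9 -1.1] gap 0.0003
toolx in press deg 180.7 tooly 90.7, tilt z [ 0.0016  0.0024 -1.    ]
```

View pics/d_wrist.png

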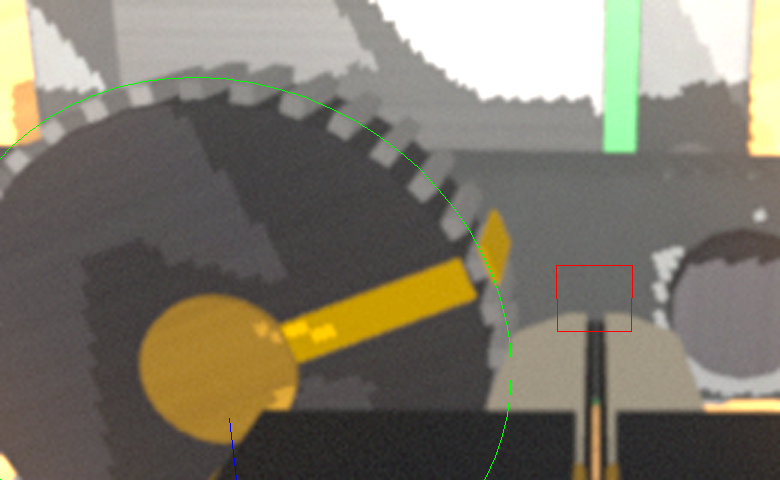

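```bash
cat > plan.py <<'E'
import sys,json,numpy as np
# usage: plan.py s0 n step pen ; path param s along loop starting at (7.5,62) going CCW
a,b=7.5,14.
def path(s,p):
    r=48-p; segs=[('l',(a,b),(-a,b),90),('a',(-a,b),90),('l',(-a,b),(-a,-b),180),('a',(-a,-b),180),('l',(-a,-b),(a,-b),270),('a',(a,-b),270),('l',(a,-b),(a,b),0),('a',(a,b),0)]
    L=[2*a,75.4,2*b,75.4]*2; s=s%sum(L)
    for g,l in zip(segs,L):
        if s<=l:
            if g[0]=='l':
                c=np.array(g[1])+(np.array(g[2])-np.array(g[1]))*s/l; ph=np.radians(g[3])
            else: c=np.array(g[1]); ph=np.radians(g[2]+90*s/l)
            return c+r*np.array([np.cos(ph),np.sin(ph)])
        s-=l
def rows(cmd,s0,n,step,p,hold=0):
    th=np.radians(0.6); out=[]; cmd=np.array(cmd,float)
    for i in range(1,n+1):
        d=(path(s0+i*step,p)-cmd)/10 # press cm
        t=np.array([-(np.cos(th)*d[0]+np.sin(th)*d[1]), -np.sin(th)*d[0]+np.cos(th)*d[1]]).round(2)
        cmd+=10*np.array([-np.cos(th)*t[0]-np.sin(th)*t[1], -np.sin(th)*t[0]+np.cos(th)*t[1]]); out.append([[float(t[0]),float(t[1]),0],[0,0,0],0])
    out+= [[[0,0,0],[0,0,0],0]]*hold
    print(json.dumps(out)); print("cmd",cmd.round(2).tolist(),"s",s0+n*step)
if __name__=="__main__":
    A=[float(x) for x in sys.argv[1:]]; rows(A[:2],A[2],int(A[3]),A[4],A[5],10-int(A[3]))
E
python3 plan.py 5.3 60 2.2 10 4.5 3
python3 plan.py 5.3 60 2.2 20 4.5 3
```

```text
[[[0.45, -0.1, 0], [0, 0, 0], 0], [[0.45, 0.01, 0], [0, 0, 0], 0], [[0.45, 0.0, 0], [0, 0, 0], 0], [[0.42, -0.02, 0], [0, 0, 0], 0], [[0.42, -0.06, 0], [0, 0, 0], 0], [[0.4, -0.1, 0], [0, 0, 0], 0], [[0.4, -0.14, 0], [0, 0, 0], 0], [[0.39, -0.17, 0], [0, 0, 0], 0], [[0.36, -0.21, 0], [0, 0, 0], 0], [[0.35, -0.24, 0], [0, 0, 0], 0]]
cmd [-35.49, 49.27] s 47.2
[[[0.45, -0.1, 0], [0, 0, 0], 0], [[0.45, 0.01, 0], [0, 0, 0], 0], [[0.45, 0.0, 0], [0, 0, 0], 0], [[0.42, -0.02, 0], [0, 0, 0], 0], [[0.42, -0.06, 0], [0, 0, 0], 0], [[0.4, -0.1, 0], [0, 0, 0], 0], [[0.4, -0.14, 0], [0, 0, 0], 0], [[0.39, -0.17, 0], [0, 0, 0], 0], [[0.36, -0.21, 0], [0, 0, 0], 0], [[0.35, -0.24, 0], [0, 0, 0], 0], [[0.32, -0.28, 0], [0, 0, 0], 0], [[0.29, -0.3, 0], [0, 0, 0], 0], [[0.27, -0.33, 0], [0, 0, 0], 0], [[0.23, -0.35, 0], [0, 0, 0], 0], [[0.2, -0.37, 0], [0, 0, 0], 0], [[0.16, -0.39, 0], [0, 0, 0], 0], [[0.12, -0.4, 0], [0, 0, 0], 0], [[0.09, -0.42, 0], [0, 0, 0], 0], [[0.05, -0.42, 0], [0, 0, 0], 0], [[0.01, -0.43, 0], [0, 0, 0], 0]]
cmd [-52.5, 12.19] s 92.2
```

Emit:
play_rows([
  [[0.45, -0.1, 0], [0, 0, 0], 0],
  [[0.45, 0.01, 0], [0, 0, 0], 0],
  [[0.45, 0.0, 0], [0, 0, 0], 0],
  [[0.42, -0.02, 0], [0, 0, 0], 0],
  [[0.42, -0.06, 0], [0, 0, 0], 0],
  [[0.4, -0.1, 0], [0, 0, 0], 0],
  [[0.4, -0.14, 0], [0, 0, 0], 0],
  [[0.39, -0.17, 0], [0, 0, 0], 0],
  [[0.36, -0.21, 0], [0, 0, 0], 0],
  [[0.35, -0.24, 0], [0, 0, 0], 0],
])

```text
t: 12.68
tool_pos: [0.5768, 0.1237, 0.1183]
eef_rot: [-0.533, -3.095, -0.001]
wrist_force: [-0.7, 5.6, 1.2]
finger_gap: 0.0005
```

```bash
python3 - <<'E'
from h import *
st(); overlay("e",(("side",(220,130,120,100,6)),))
E
```

```text
t 12.68 pos [0.5768 0.1237 0.1183] pf mm [-36.5  49.6] F [-0.7  5.6  1.2] gap 0.0005
toolx in press deg 180.7 tooly 90.7, tilt z [-1.e-03  7.e-04 -1.e+00]
```

View pics/e_side.png

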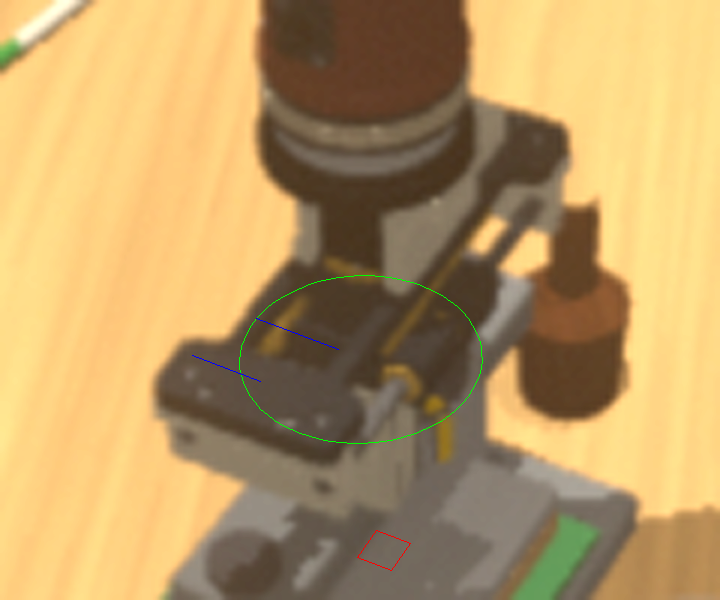

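The wheel turns: the yellow mark moved from (345,440) to (437,410) in the side crop, with about 6 N on the finger. I'll continue round.

Emit:
play_rows([
  [[0.32, -0.28, 0], [0, 0, 0], 0],
  [[0.29, -0.3, 0], [0, 0, 0], 0],
  [[0.27, -0.33, 0], [0, 0, 0], 0],
  [[0.23, -0.35, 0], [0, 0, 0], 0],
  [[0.2, -0.37, 0], [0, 0, 0], 0],
  [[0.16, -0.39, 0], [0, 0, 0], 0],
  [[0.12, -0.4, 0], [0, 0, 0], 0],
  [[0.09, -0.42, 0], [0, 0, 0], 0],
  [[0.05, -0.42, 0], [0, 0, 0], 0],
  [[0.01, -0.43, 0], [0, 0, 0], 0],
])

```text
t: 13.57
tool_pos: [0.5439, 0.0941, 0.1178]
eef_rot: [-0.532, -3.086, 0.004]
wrist_force: [-7.3, 4.8, 6.6]
finger_gap: 0.0003
```

```bash
python3 - <<'E'
from h import *
st(); overlay("f",(("side",(220,130,120,100,6)),))
E
python3 plan.py -52.5 12.19 92.2 20 4.5 3
```

```text
t 13.57 pos [0.5439 0.0941 0.1178] pf mm [-57.2  10.5] F [-7.3  4.8  6.6] gap 0.0003
toolx in press deg 180.6 tooly 90.6, tilt z [-1.030e-02 -5.000e-04 -9.999e-01]
[[[0.0, -0.45, 0], [0, 0, 0], 0], [[0.01, -0.45, 0], [0, 0, 0], 0], [[0.0, -0.45, 0], [0, 0, 0], 0], [[0.01, -0.45, 0], [0, 0, 0], 0], [[0.0, -0.45, 0], [0, 0, 0], 0], [[0.01, -0.44, 0], [0, 0, 0], 0], [[-0.02, -0.42, 0], [0, 0, 0], 0], [[-0.07, -0.42, 0], [0, 0, 0], 0], [[-0.1, -0.41, 0], [0, 0, 0], 0], [[-0.14, -0.4, 0], [0, 0, 0], 0], [[-0.17, -0.38, 0], [0, 0, 0], 0], [[-0.21, -0.37, 0], [0, 0, 0], 0], [[-0.24, -0.34, 0], [0, 0, 0], 0], [[-0.28, -0.32, 0], [0, 0, 0], 0], [[-0.3, -0.3, 0], [0, 0, 0], 0], [[-0.33, -0.26, 0], [0, 0, 0], 0], [[-0.35, -0.23, 0], [0, 0, 0], 0], [[-0.38, -0.2, 0], [0, 0, 0], 0], [[-0.39, -0.16, 0], [0, 0, 0], 0], [[-0.4, -0.12, 0], [0, 0, 0], 0]]
cmd [-18.27, -57.66] s 182.2
```

View pics/f_side.png

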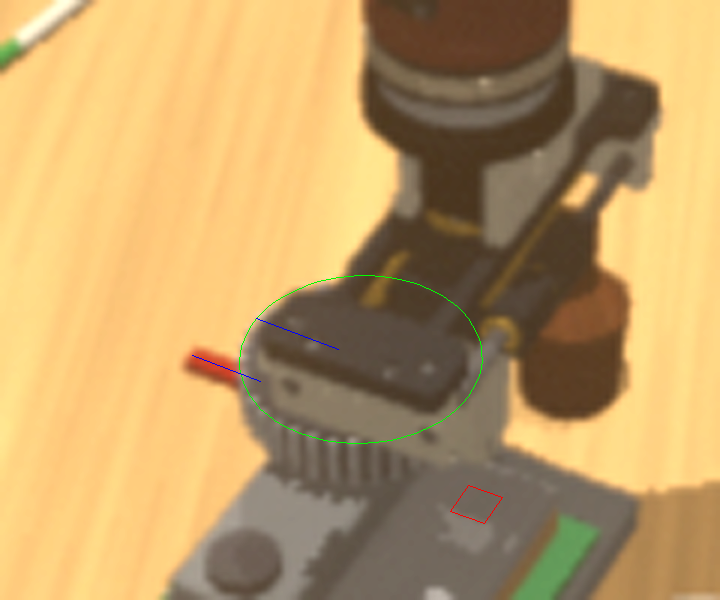

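Emit:
play_rows([
  [[0, -0.45, 0], [0, 0, 0], 0],
  [[0.01, -0.45, 0], [0, 0, 0], 0],
  [[0, -0.45, 0], [0, 0, 0], 0],
  [[0.01, -0.45, 0], [0, 0, 0], 0],
  [[0, -0.45, 0], [0, 0, 0], 0],
  [[0.01, -0.44, 0], [0, 0, 0], 0],
  [[-0.02, -0.42, 0], [0, 0, 0], 0],
  [[-0.07, -0.42, 0], [0, 0, 0], 0],
  [[-0.1, -0.41, 0], [0, 0, 0], 0],
  [[-0.14, -0.4, 0], [0, 0, 0], 0],
])

```text
t: 14.45
tool_pos: [0.5345, 0.0502, 0.1174]
eef_rot: [-0.535, -3.09, 0.005]
wrist_force: [-4.4, 1.0, 1.0]
finger_gap: 0.0003
```

```bash
python3 - <<'E'
from h import *
st(); overlay("g",(("side",(220,130,120,100,6)),("top",(240,150,100,100,6))))
E
```

```text
t 14.45 pos [0.5345 0.0502 0.1174] pf mm [-50.9 -34. ] F [-4.4  1.   1. ] gap 0.0003
toolx in press deg 180.6 tooly 90.6, tilt z [-0.0059 -0.0024 -1.    ]
```

View pics/g_side.png

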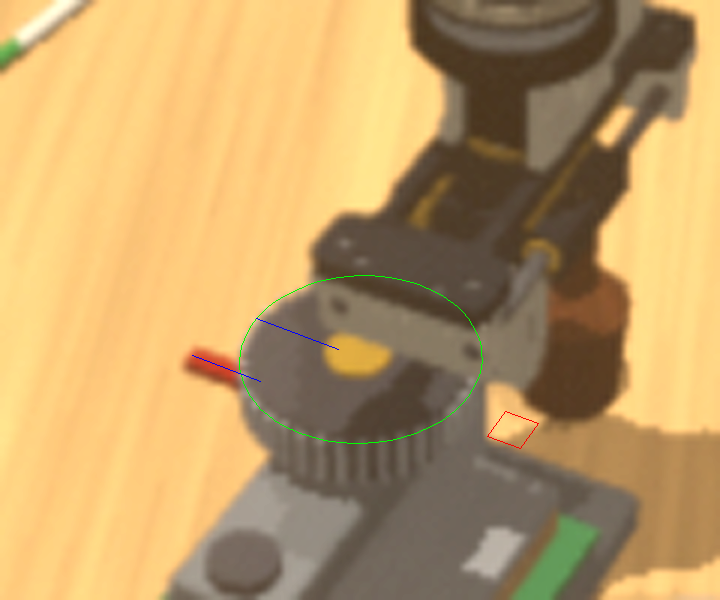

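View pics/g_top.png

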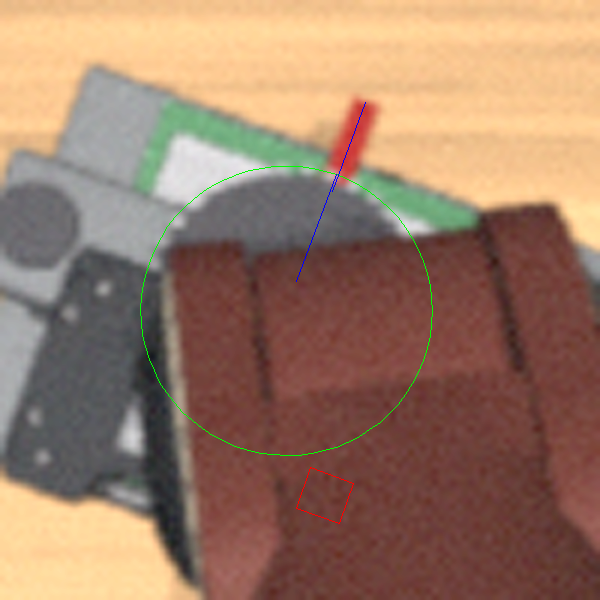

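Emit:
play_rows([
  [[-0.17, -0.38, 0], [0, 0, 0], 0],
  [[-0.21, -0.37, 0], [0, 0, 0], 0],
  [[-0.24, -0.34, 0], [0, 0, 0], 0],
  [[-0.28, -0.32, 0], [0, 0, 0], 0],
  [[-0.3, -0.3, 0], [0, 0, 0], 0],
  [[-0.33, -0.26, 0], [0, 0, 0], 0],
  [[-0.35, -0.23, 0], [0, 0, 0], 0],
  [[-0.38, -0.2, 0], [0, 0, 0], 0],
  [[-0.39, -0.16, 0], [0, 0, 0], 0],
  [[-0.4, -0.12, 0], [0, 0, 0], 0],
])

```text
t: 15.38
tool_pos: [0.5563, 0.0128, 0.1176]
eef_rot: [-0.538, -3.094, 0.008]
wrist_force: [-3.7, -4.3, 0.3]
finger_gap: 0.0005
```

```bash
python3 - <<'E'
from h import *
st(); overlay("i",(("side",(220,130,120,100,6)),))
E
python3 plan.py -18.27 -57.66 182.2 20 4.5 3
```

```text
t 15.38 pos [0.5563 0.0128 0.1176] pf mm [-17.5 -61.6] F [-3.7 -4.3  0.3] gap 0.0005
toolx in press deg 180.5 tooly 90.5, tilt z [-0.0024 -0.0045 -1.    ]
[[[-0.41, -0.09, 0], [0, 0, 0], 0], [[-0.42, -0.05, 0], [0, 0, 0], 0], [[-0.44, -0.01, 0], [0, 0, 0], 0], [[-0.45, -0.0, 0], [0, 0, 0], 0], [[-0.45, -0.01, 0], [0, 0, 0], 0], [[-0.44, -0.0, 0], [0, 0, 0], 0], [[-0.42, 0.02, 0], [0, 0, 0], 0], [[-0.42, 0.06, 0], [0, 0, 0], 0], [[-0.41, 0.09, 0], [0, 0, 0], 0], [[-0.4, 0.14, 0], [0, 0, 0], 0], [[-0.39, 0.17, 0], [0, 0, 0], 0], [[-0.36, 0.21, 0], [0, 0, 0], 0], [[-0.35, 0.24, 0], [0, 0, 0], 0], [[-0.32, 0.27, 0], [0, 0, 0], 0], [[-0.3, 0.3, 0], [0, 0, 0], 0], [[-0.26, 0.33, 0], [0, 0, 0], 0], [[-0.24, 0.35, 0], [0, 0, 0], 0], [[-0.2, 0.37, 0], [0, 0, 0], 0], [[-0.16, 0.39, 0], [0, 0, 0], 0], [[-0.13, 0.4, 0], [0, 0, 0], 0]]
cmd [51.09, -25.13] s 272.2
```

View pics/i_side.png

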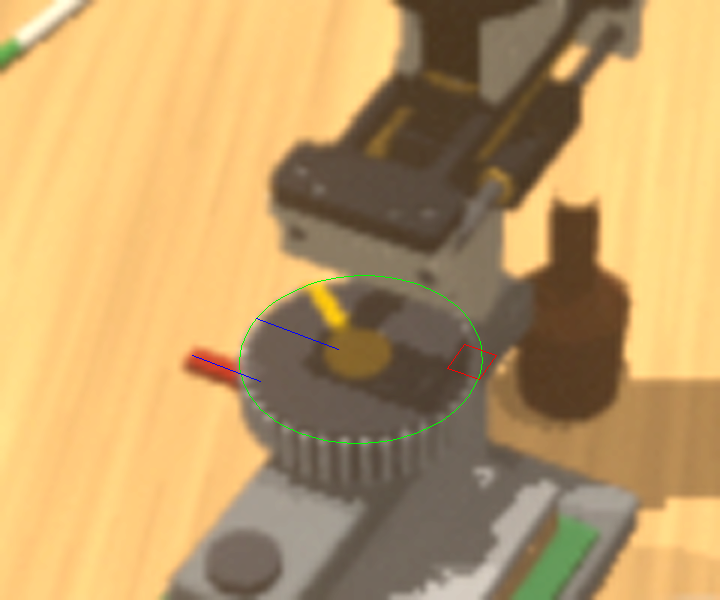

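Emit:
play_rows([
  [[-0.41, -0.09, 0], [0, 0, 0], 0],
  [[-0.42, -0.05, 0], [0, 0, 0], 0],
  [[-0.44, -0.01, 0], [0, 0, 0], 0],
  [[-0.45, 0, 0], [0, 0, 0], 0],
  [[-0.45, -0.01, 0], [0, 0, 0], 0],
  [[-0.44, 0, 0], [0, 0, 0], 0],
  [[-0.42, 0.02, 0], [0, 0, 0], 0],
  [[-0.42, 0.06, 0], [0, 0, 0], 0],
  [[-0.41, 0.09, 0], [0, 0, 0], 0],
  [[-0.4, 0.14, 0], [0, 0, 0], 0],
])

```text
t: 16.27
tool_pos: [0.5989, 0.0001, 0.1178]
eef_rot: [0.538, 3.093, -0.006]
wrist_force: [-0.8, -4.3, -3.1]
finger_gap: 0.0003
```

Emit:
play_rows([
  [[-0.39, 0.17, 0], [0, 0, 0], 0],
  [[-0.36, 0.21, 0], [0, 0, 0], 0],
  [[-0.35, 0.24, 0], [0, 0, 0], 0],
  [[-0.32, 0.27, 0], [0, 0, 0], 0],
  [[-0.3, 0.3, 0], [0, 0, 0], 0],
  [[-0.26, 0.33, 0], [0, 0, 0], 0],
  [[-0.24, 0.35, 0], [0, 0, 0], 0],
  [[-0.2, 0.37, 0], [0, 0, 0], 0],
  [[-0.16, 0.39, 0], [0, 0, 0], 0],
  [[-0.13, 0.4, 0], [0, 0, 0], 0],
])

```text
t: 17.1
tool_pos: [0.6372, 0.0223, 0.119]
eef_rot: [0.534, 3.088, -0.0]
wrist_force: [4.3, -4.6, -4.3]
finger_gap: 0.0003
```

```bash
python3 - <<'E'
from h import *
st(); overlay("j",(("side",(220,130,120,100,6)),))
E
python3 plan.py 51.09 -25.13 272.2 20 4.5 3
```

```text
t 17.10 pos [0.6372 0.0223 0.119 ] pf mm [ 55.1 -24.7] F [ 4.3 -4.6 -4.3] gap 0.0003
toolx in press deg 180.6 tooly 90.6, tilt z [ 0.0078 -0.0015 -1.    ]
[[[-0.09, 0.41, 0], [0, 0, 0], 0], [[-0.05, 0.42, 0], [0, 0, 0], 0], [[-0.01, 0.43, 0], [0, 0, 0], 0], [[-0.01, 0.45, 0], [0, 0, 0], 0], [[-0.0, 0.45, 0], [0, 0, 0], 0], [[-0.01, 0.45, 0], [0, 0, 0], 0], [[-0.0, 0.45, 0], [0, 0, 0], 0], [[-0.01, 0.45, 0], [0, 0, 0], 0], [[-0.0, 0.45, 0], [0, 0, 0], 0], [[0.02, 0.42, 0], [0, 0, 0], 0], [[0.06, 0.42, 0], [0, 0, 0], 0], [[0.09, 0.41, 0], [0, 0, 0], 0], [[0.14, 0.4, 0], [0, 0, 0], 0], [[0.17, 0.38, 0], [0, 0, 0], 0], [[0.21, 0.37, 0], [0, 0, 0], 0], [[0.24, 0.34, 0], [0, 0, 0], 0], [[0.27, 0.33, 0], [0, 0, 0], 0], [[0.31, 0.29, 0], [0, 0, 0], 0], [[0.32, 0.27, 0], [0, 0, 0], 0], [[0.36, 0.23, 0], [0, 0, 0], 0]]
cmd [30.17, 52.86] s 362.2
```

View pics/j_side.png

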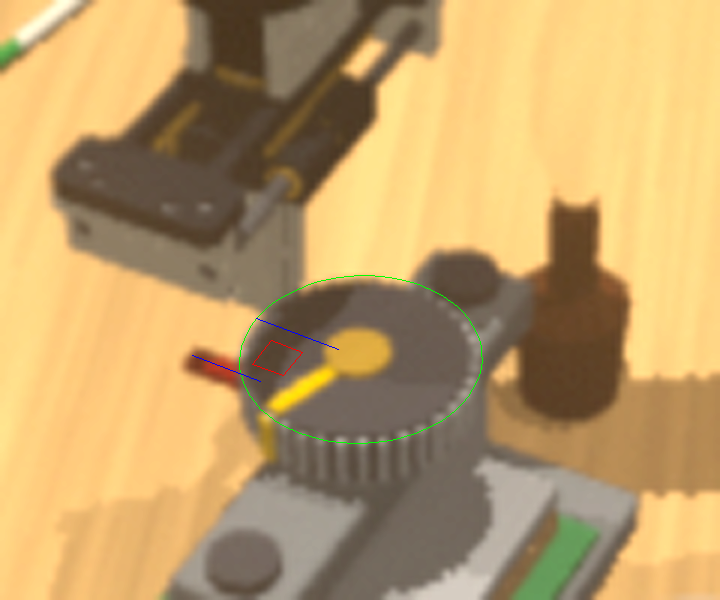

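Emit:
play_rows([
  [[-0.09, 0.41, 0], [0, 0, 0], 0],
  [[-0.05, 0.42, 0], [0, 0, 0], 0],
  [[-0.01, 0.43, 0], [0, 0, 0], 0],
  [[-0.01, 0.45, 0], [0, 0, 0], 0],
  [[0, 0.45, 0], [0, 0, 0], 0],
  [[-0.01, 0.45, 0], [0, 0, 0], 0],
  [[0, 0.45, 0], [0, 0, 0], 0],
  [[-0.01, 0.45, 0], [0, 0, 0], 0],
  [[0, 0.45, 0], [0, 0, 0], 0],
  [[0.02, 0.42, 0], [0, 0, 0], 0],
])

```text
t: 17.98
tool_pos: [0.6536, 0.066, 0.1193]
eef_rot: [0.531, 3.088, 0.006]
wrist_force: [3.5, -2.4, -2.3]
finger_gap: 0.0008
```

Emit:
play_rows([
  [[0.06, 0.42, 0], [0, 0, 0], 0],
  [[0.09, 0.41, 0], [0, 0, 0], 0],
  [[0.14, 0.4, 0], [0, 0, 0], 0],
  [[0.17, 0.38, 0], [0, 0, 0], 0],
  [[0.21, 0.37, 0], [0, 0, 0], 0],
  [[0.24, 0.34, 0], [0, 0, 0], 0],
  [[0.27, 0.33, 0], [0, 0, 0], 0],
  [[0.31, 0.29, 0], [0, 0, 0], 0],
  [[0.32, 0.27, 0], [0, 0, 0], 0],
  [[0.36, 0.23, 0], [0, 0, 0], 0],
])

```text
t: 18.82
tool_pos: [0.6406, 0.1054, 0.1185]
eef_rot: [0.533, 3.095, 0.003]
wrist_force: [5.0, 2.0, 2.3]
finger_gap: 0.0003
```

```bash
python3 - <<'E'
from h import *
st(); overlay("k",(("side",(220,130,120,100,6)),("wrist",(0,0,560,420,1))))
E
python3 plan.py 30.17 52.86 362.2 20 4.5 3
```

```text
t 18.82 pos [0.6406 0.1054 0.1185] pf mm [29.6 54.5] F [5.  2.  2.3] gap 0.0003
toolx in press deg 180.7 tooly 90.7, tilt z [ 8.0e-04  1.7e-03 -1.0e+00]
[[[0.37, 0.2, 0], [0, 0, 0], 0], [[0.39, 0.16, 0], [0, 0, 0], 0], [[0.4, 0.13, 0], [0, 0, 0], 0], [[0.41, 0.09, 0], [0, 0, 0], 0], [[0.42, 0.05, 0], [0, 0, 0], 0], [[0.43, 0.01, 0], [0, 0, 0], 0], [[0.45, 0.0, 0], [0, 0, 0], 0], [[0.45, 0.01, 0], [0, 0, 0], 0], [[0.45, 0.0, 0], [0, 0, 0], 0], [[0.42, -0.01, 0], [0, 0, 0], 0], [[0.42, -0.06, 0], [0, 0, 0], 0], [[0.41, -0.09, 0], [0, 0, 0], 0], [[0.4, -0.14, 0], [0, 0, 0], 0], [[0.39, -0.16, 0], [0, 0, 0], 0], [[0.37, -0.21, 0], [0, 0, 0], 0], [[0.34, -0.24, 0], [0, 0, 0], 0], [[0.33, -0.27, 0], [0, 0, 0], 0], [[0.29, -0.3, 0], [0, 0, 0], 0], [[0.27, -0.32, 0], [0, 0, 0], 0], [[0.24, -0.35, 0], [0, 0, 0], 0]]
cmd [-46.17, 37.06] s 452.2
```

View pics/k_side.png

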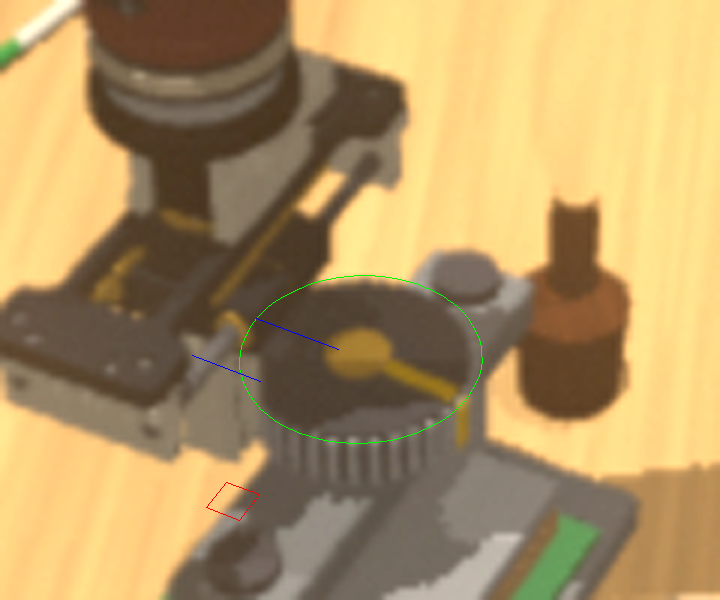

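View pics/k_wrist.png

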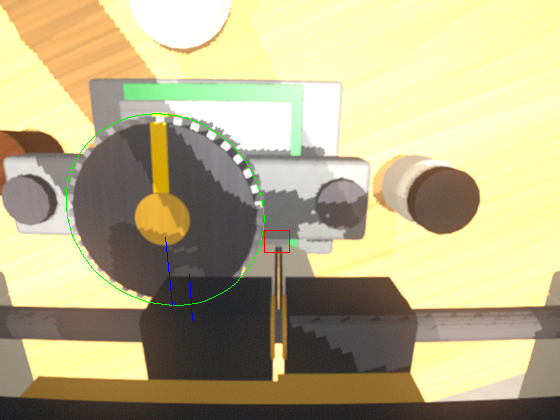

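Emit:
play_rows([
  [[0.37, 0.2, 0], [0, 0, 0], 0],
  [[0.39, 0.16, 0], [0, 0, 0], 0],
  [[0.4, 0.13, 0], [0, 0, 0], 0],
  [[0.41, 0.09, 0], [0, 0, 0], 0],
  [[0.42, 0.05, 0], [0, 0, 0], 0],
  [[0.43, 0.01, 0], [0, 0, 0], 0],
  [[0.45, 0, 0], [0, 0, 0], 0],
  [[0.45, 0.01, 0], [0, 0, 0], 0],
  [[0.45, 0, 0], [0, 0, 0], 0],
  [[0.42, -0.01, 0], [0, 0, 0], 0],
])

```text
t: 19.75
tool_pos: [0.6019, 0.1267, 0.1182]
eef_rot: [-0.531, -3.094, -0.005]
wrist_force: [2.2, 4.4, 3.3]
finger_gap: 0.0003
```

Emit:
play_rows([
  [[0.42, -0.06, 0], [0, 0, 0], 0],
  [[0.41, -0.09, 0], [0, 0, 0], 0],
  [[0.4, -0.14, 0], [0, 0, 0], 0],
  [[0.39, -0.16, 0], [0, 0, 0], 0],
  [[0.37, -0.21, 0], [0, 0, 0], 0],
  [[0.34, -0.24, 0], [0, 0, 0], 0],
  [[0.33, -0.27, 0], [0, 0, 0], 0],
  [[0.29, -0.3, 0], [0, 0, 0], 0],
  [[0.27, -0.32, 0], [0, 0, 0], 0],
  [[0.24, -0.35, 0], [0, 0, 0], 0],
])

```text
t: 20.58
tool_pos: [0.5611, 0.1155, 0.1175]
eef_rot: [-0.533, -3.092, 0.001]
wrist_force: [-1.8, 4.9, 2.8]
finger_gap: 0.0003
```

```bash
python3 - <<'E'
from h import *
st(); overlay("l",(("side",(220,130,120,100,6)),("top",(240,150,100,100,6))))
E
python3 plan.py -46.17 37.06 452.2 20 4.5 2.5
```

```text
t 20.58 pos [0.5611 0.1155 0.1175] pf mm [-48.5  36.5] F [-1.8  4.9  2.8] gap 0.0003
toolx in press deg 180.6 tooly 90.6, tilt z [-4.3e-03  2.0e-04 -1.0e+00]
[[[0.25, -0.35, 0], [0, 0, 0], 0], [[0.16, -0.39, 0], [0, 0, 0], 0], [[0.14, -0.41, 0], [0, 0, 0], 0], [[0.09, -0.41, 0], [0, 0, 0], 0], [[0.05, -0.43, 0], [0, 0, 0], 0], [[0.02, -0.43, 0], [0, 0, 0], 0], [[0.0, -0.45, 0], [0, 0, 0], 0], [[0.01, -0.45, 0], [0, 0, 0], 0], [[0.0, -0.45, 0], [0, 0, 0], 0], [[0.01, -0.45, 0], [0, 0, 0], 0], [[0.0, -0.45, 0], [0, 0, 0], 0], [[0.01, -0.45, 0], [0, 0, 0], 0], [[-0.02, -0.42, 0], [0, 0, 0], 0], [[-0.06, -0.43, 0], [0, 0, 0], 0], [[-0.09, -0.41, 0], [0, 0, 0], 0], [[-0.14, -0.41, 0], [0, 0, 0], 0], [[-0.17, -0.39, 0], [0, 0, 0], 0], [[-0.21, -0.37, 0], [0, 0, 0], 0], [[-0.24, -0.35, 0], [0, 0, 0], 0], [[-0.27, -0.33, 0], [0, 0, 0], 0]]
cmd [-40.71, -45.19] s 542.2
```

View pics/l_side.png

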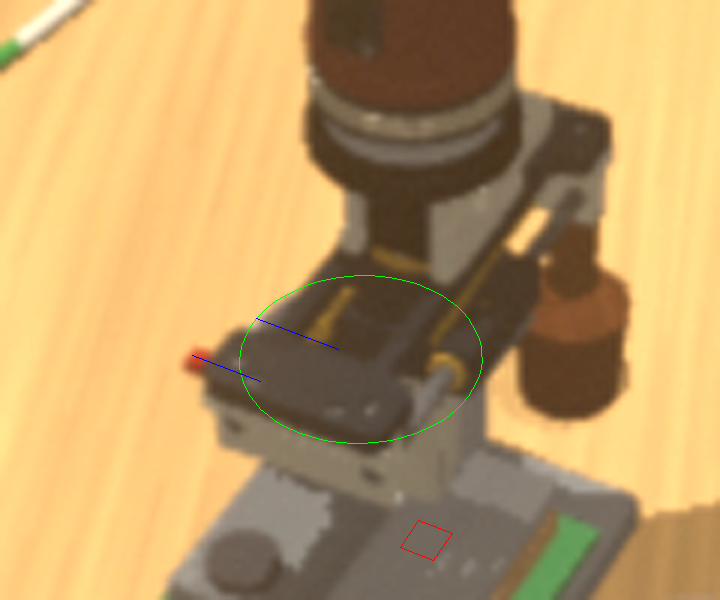

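View pics/l_top.png

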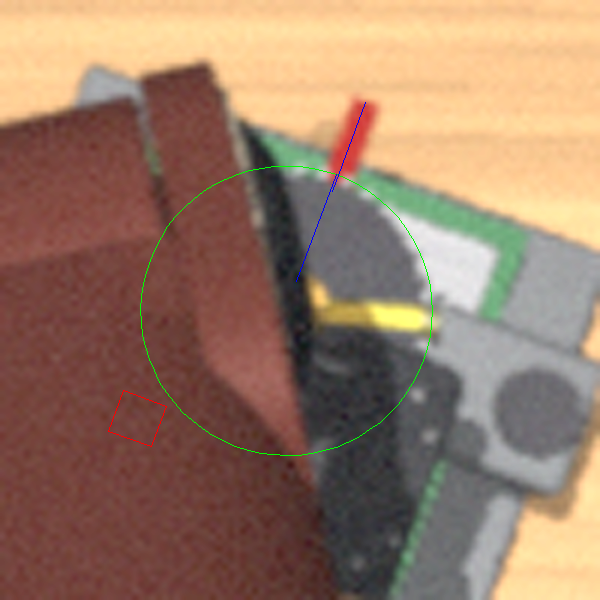

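Emit:
play_rows([
  [[0.25, -0.35, 0], [0, 0, 0], 0],
  [[0.16, -0.39, 0], [0, 0, 0], 0],
  [[0.14, -0.41, 0], [0, 0, 0], 0],
  [[0.09, -0.41, 0], [0, 0, 0], 0],
  [[0.05, -0.43, 0], [0, 0, 0], 0],
  [[0.02, -0.43, 0], [0, 0, 0], 0],
  [[0, -0.45, 0], [0, 0, 0], 0],
  [[0.01, -0.45, 0], [0, 0, 0], 0],
  [[0, -0.45, 0], [0, 0, 0], 0],
  [[0.01, -0.45, 0], [0, 0, 0], 0],
])

```text
t: 21.52
tool_pos: [0.5376, 0.0766, 0.117]
eef_rot: [-0.533, -3.086, 0.005]
wrist_force: [-5.7, 3.6, 4.7]
finger_gap: 0.0004
```

```bash
python3 - <<'E'
from h import *
st(); overlay("m",(("side",(220,130,120,100,6)),("top",(240,150,100,100,6))))
E
```

```text
t 21.52 pos [0.5376 0.0766 0.117 ] pf mm [-57.1  -8.1] F [-5.7  3.6  4.7] gap 0.0004
toolx in press deg 180.6 tooly 90.6, tilt z [-0.01   -0.0017 -0.9999]
```

View pics/m_side.png

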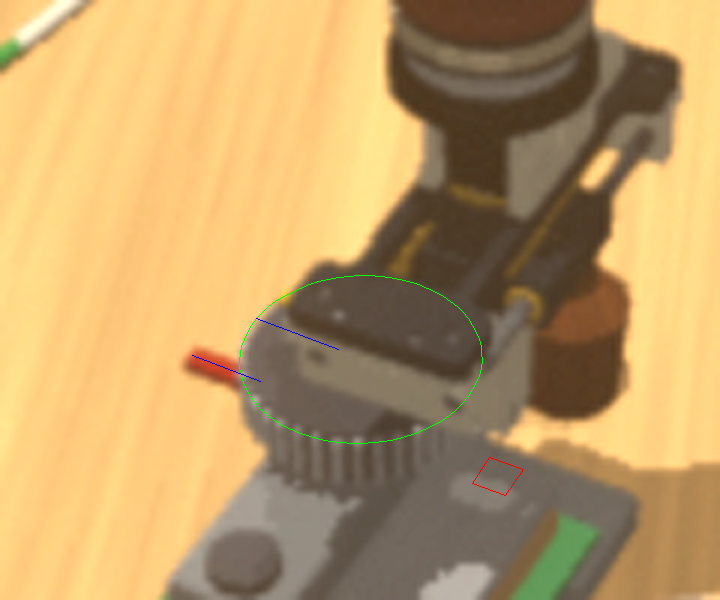

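View pics/m_top.png

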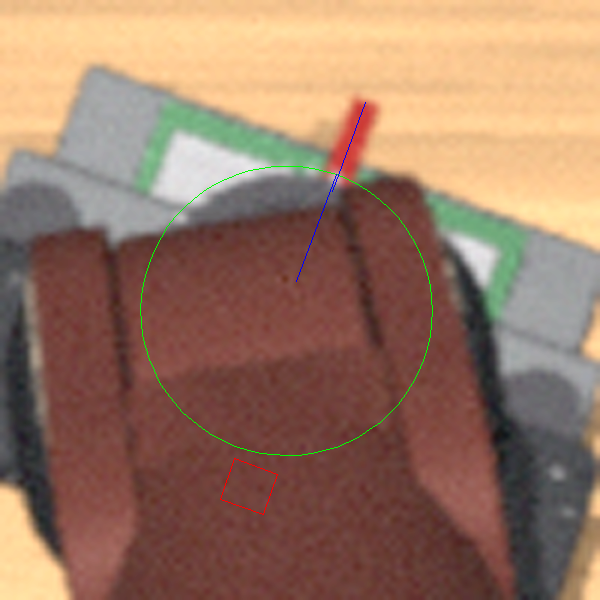

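Emit:
play_rows([
  [[0, -0.2, 0], [0, 0, 0], 0],
  [[0, -0.2, 0], [0, 0, 0], 0],
  [[0, -0.2, 0], [0, 0, 0], 0],
  [[0, -0.2, 0], [0, 0, 0], 0],
  [[0, -0.2, 0], [0, 0, 0], 0],
  [[0, -0.2, 0], [0, 0, 0], 0],
  [[0, 0, 0], [0, 0, 0], 0],
  [[0, 0, 0], [0, 0, 0], 0],
  [[0, 0, 0], [0, 0, 0], 0],
  [[0, 0, 0], [0, 0, 0], 0],
])

```text
t: 22.45
tool_pos: [0.5343, 0.0639, 0.1169]
eef_rot: [-0.535, -3.087, 0.008]
wrist_force: [-6.1, 1.2, 2.6]
finger_gap: 0.0006
```

```bash
python3 - <<'E'
from h import *
st(); overlay("n",(("side",(220,130,120,100,6)),))
E
```

```text
t 22.45 pos [0.5343 0.0639 0.1169] pf mm [-55.8 -21.2] F [-6.1  1.2  2.6] gap 0.0006
toolx in press deg 180.5 tooly 90.5, tilt z [-0.0089 -0.0036 -1.    ]
```

View pics/n_side.png

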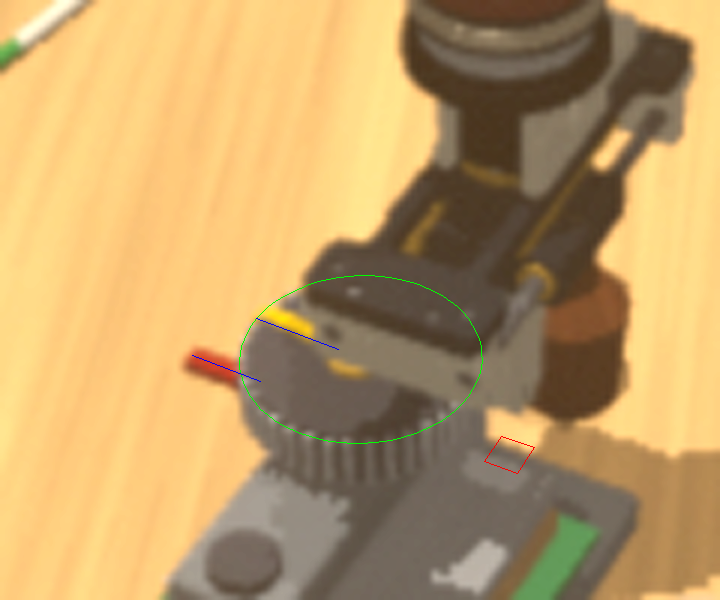

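Emit:
play_rows([
  [[0.3, 0, 0], [0, 0, 0], 0],
  [[0.5, 0, 0], [0, 0, 0], 0],
  [[1, 0, 0], [0, 0, 0], 0],
  [[1, 0, 0], [0, 0, 0], 0],
  [[1, 0, 0], [0, 0, 0], 0],
  [[1, 0, -1], [0, 0, 0], 0],
  [[1, 0, -1], [0, 0, 0], 0],
  [[1, 0, -1], [0, 0, 0], 0],
  [[1, 0, -1], [0, 0, 0], 0],
  [[1, 0, -1], [0, 0, 0], 0],
])

```text
t: 23.33
tool_pos: [0.4542, 0.0966, 0.1686]
eef_rot: [0.533, 3.096, -0.0]
wrist_force: [-0.5, -1.0, 0.8]
finger_gap: 0.0003
```

```bash
python3 - <<'E'
from h import *
st(); overlay("p",(("side",(220,130,120,100,6)),("top",(240,150,100,100,6))))
E
```

```text
t 23.33 pos [0.4542 0.0966 0.1686] pf mm [-142.2  -18.2] F [-0.5 -1.   0.8] gap 0.0003
toolx in press deg 180.7 tooly 90.7, tilt z [ 0.e+00 -2.e-04 -1.e+00]
```

View pics/p_side.png

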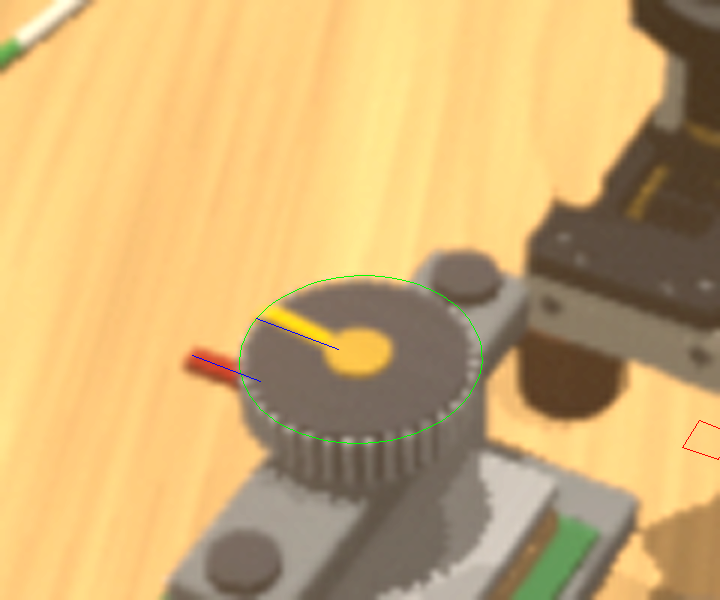

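View pics/p_top.png

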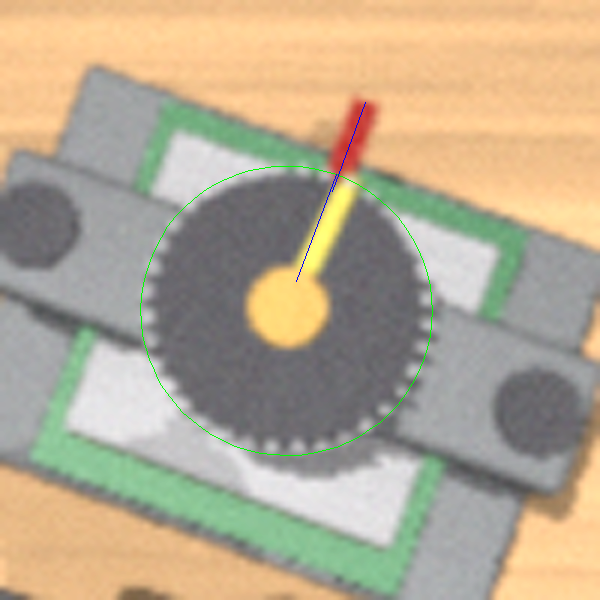

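```bash
cat >> h.py <<'E'
def measure():
    for n in ("top","side"):
        vals=[];rr=[]
        for k in range(3):
            c=cam(n); im=c["color"]; hsv=cv2.cvtColor(im,cv2.COLOR_RGB2HSV).astype(int)
            # brass centre: rectify to wheel plane, 0.25 mm/px
            g=np.arange(-100,100,.5); X,Y=np.meshgrid(g,g)
            def rect(z):
                q=proj(c,np.c_[np.array([wp(p) for p in np.c_[X.ravel(),Y.ravel()]]),np.full(X.size,z)]).astype(np.float32)
                return cv2.remap(im,q[:,0].reshape(X.shape),q[:,1].reshape(X.shape),cv2.INTER_LINEAR)
            r=rect(.165); h=cv2.cvtColor(r,cv2.COLOR_RGB2HSV).astype(int); rad=np.hypot(X,Y)
            col=(h[...,1]>110)&(h[...,2]>60)&(rad<50)&(h[...,0]>8)&(h[...,0]<40)
            B=(rad<18)&col
            mask=cv2.morphologyEx(B.astype(np.uint8),cv2.MORPH_OPEN,np.ones((19,19)))
            b=np.array([X[mask>0].mean(),Y[mask>0].mean()])
            yl=col&(np.hypot(X-b[0],Y-b[1])>18)&(np.hypot(X-b[0],Y-b[1])<43)
            w=np.array([X[yl].mean(),Y[yl].mean()])-b; vals.append(np.degrees(np.arctan2(w[1],w[0])))
            r2=rect(.13); h2=cv2.cvtColor(r2,cv2.COLOR_RGB2HSV).astype(int)
            rd=((h2[...,0]<6)|(h2[...,0]>172))&(h2[...,1]>120)&(rad>55)&(rad<95)&(X>40)&(abs(Y)<25)
            p=np.array([X[rd].mean(),Y[rd].mean()])-b; rr.append(np.degrees(np.arctan2(p[1],p[0])))
        print(n,"brass",b.round(2),"stripe deg",np.round(vals,2),yl.sum(),"pointer deg",np.round(rr,2),rd.sum(),"diff",round(np.mean(vals)-np.mean(rr),2))
E
python3 - <<'E'
from h import *
measure()
E
```

```text
top brass [ 1.18 -0.05] stripe deg [-6.21 -5.94 -6.13] 749 pointer deg [-0.09 -0.02 -0.06] 807 diff -6.04
side brass [ 2.42 -1.74] stripe deg [-6.24 -6.26 -6.33] 1334 pointer deg [2.39 2.17 2.09] 120 diff -8.49
```

The mark is about 6° short of the pointer, which is roughly 5 mm of rim. I'll go back to the flat side contact for one short stroke.

Emit:
play_rows([
  [[-1, 0.46, 1], [0, 0, 0], 0],
  [[-1, 0.46, 1], [0, 0, 0], 0],
  [[-1, 0.46, 1], [0, 0, 0], 0],
  [[-1, 0.46, 1], [0, 0, 0], 0],
  [[-1, 0.46, 1], [0, 0, 0], 0],
  [[-1, 0, 0], [0, 0, 0], 0],
  [[-1, 0, 0], [0, 0, 0], 0],
  [[-0.5, 0, 0], [0, 0, 0], 0],
  [[-0.2, 0, 0], [0, 0, 0], 0],
  [[0, 0, 0], [0, 0, 0], 0],
])

```text
t: 24.57
tool_pos: [0.5365, 0.0914, 0.1186]
eef_rot: [0.536, 3.095, 0.0]
wrist_force: [0.1, -0.5, 0.5]
finger_gap: 0.0003
```

```bash
python3 - <<'E'
from h import *
st()
E
```

```text
t 24.57 pos [0.5365 0.0914 0.1186] pf mm [-63.3   5.4] F [ 0.1 -0.5  0.5] gap 0.0003
toolx in press deg 180.6 tooly 90.6, tilt z [ 9.e-04 -1.e-04 -1.e+00]
```

Emit:
play_rows([
  [[-0.3, 0, 0], [0, 0, 0], 0],
  [[-0.3, 0, 0], [0, 0, 0], 0],
  [[-0.25, 0, 0], [0, 0, 0], 0],
  [[0, 0, 0], [0, 0, 0], 0],
  [[0, -0.14, 0], [0, 0, 0], 0],
  [[0, -0.14, 0], [0, 0, 0], 0],
  [[0, -0.14, 0], [0, 0, 0], 0],
  [[0, -0.14, 0], [0, 0, 0], 0],
  [[0, 0, 0], [0, 0, 0], 0],
  [[0, 0, 0], [0, 0, 0], 0],
])

```text
t: 25.4
tool_pos: [0.5405, 0.0842, 0.1181]
eef_rot: [-0.533, -3.093, 0.0]
wrist_force: [-5.4, 3.0, 4.3]
finger_gap: 0.0003
```

```bash
python3 - <<'E'
from h import *
st(); overlay("q",(("side",(220,130,120,100,6)),))
E
```

```text
t 25.40 pos [0.5405 0.0842 0.1181] pf mm [-57.  -0.] F [-5.4  3.   4.3] gap 0.0003
toolx in press deg 180.6 tooly 90.6, tilt z [-2.6e-03  2.0e-04 -1.0e+00]
```

View pics/q_side.png

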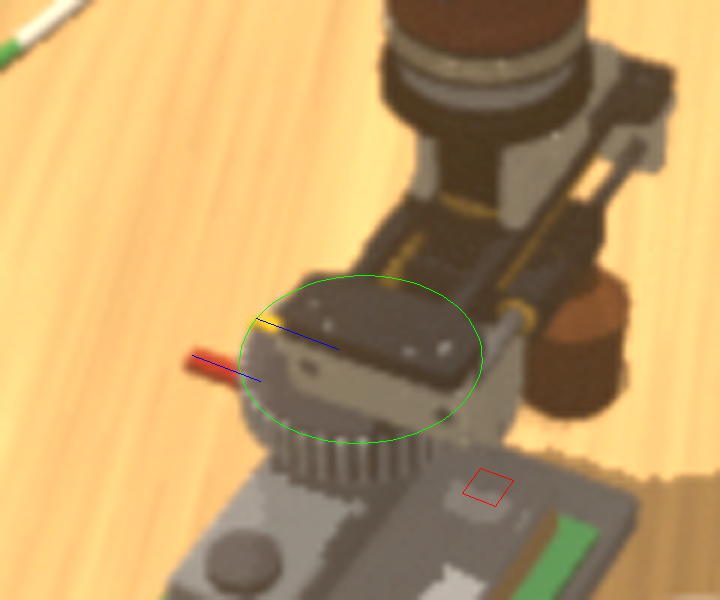

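Contact was firm and the mark has moved onto the line. I'll retreat and measure.

Emit:
play_rows([
  [[0.3, 0, 0], [0, 0, 0], 0],
  [[0.5, 0, 0], [0, 0, 0], 0],
  [[1, 0, 0], [0, 0, 0], 0],
  [[1, 0, 0], [0, 0, 0], 0],
  [[1, 0, 0], [0, 0, 0], 0],
  [[1, 0, -1], [0, 0, 0], 0],
  [[1, 0, -1], [0, 0, 0], 0],
  [[1, 0, -1], [0, 0, 0], 0],
  [[1, 0, -1], [0, 0, 0], 0],
  [[1, 0, -1], [0, 0, 0], 0],
])

```text
t: 26.28
tool_pos: [0.4578, 0.1137, 0.1686]
eef_rot: [0.533, 3.096, -0.0]
wrist_force: [-0.3, 0.2, 0.4]
finger_gap: 0.0007
```

```bash
python3 - <<'E'
from h import *
st(); measure(); overlay("r",(("side",(220,130,120,100,6)),("top",(240,150,100,100,6)))); c=cam("top"); crop(c,0,80,560,300,1.4,"pics/r_full.png")
E
```

```text
t 26.28 pos [0.4578 0.1137 0.1686] pf mm [-144.8   -0.9] F [-0.3  0.2  0.4] gap 0.0007
toolx in press deg 180.7 tooly 90.7, tilt z [ 1.e-04 -2.e-04 -1.e+00]
top brass [ 1.13 -0.19] stripe deg [1.08 1.15 1.09] 755 pointer deg [-0.12 -0.12 -0.13] 769 diff 1.23
side brass [ 2.56 -1.53] stripe deg [0.99 0.96 0.71] 1343 pointer deg [2.44 2.1  2.29] 171 diff -1.39
```

View pics/r_top.png

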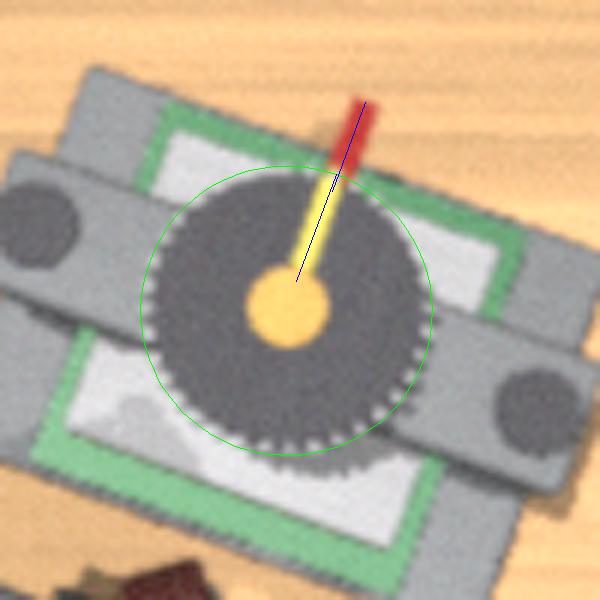

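View pics/r_full.png

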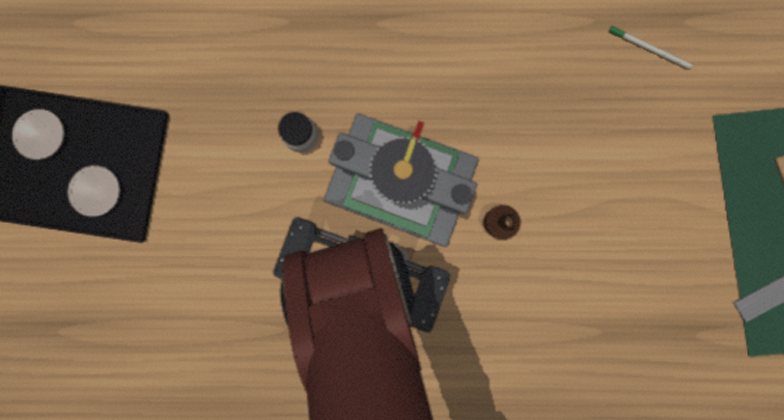

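```bash
python3 - <<'E'
from h import *
c=cam("side"); crop(c,200,130,200,180,4,"pics/z.png")
E
```

```text
(no output)
```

View pics/z.png

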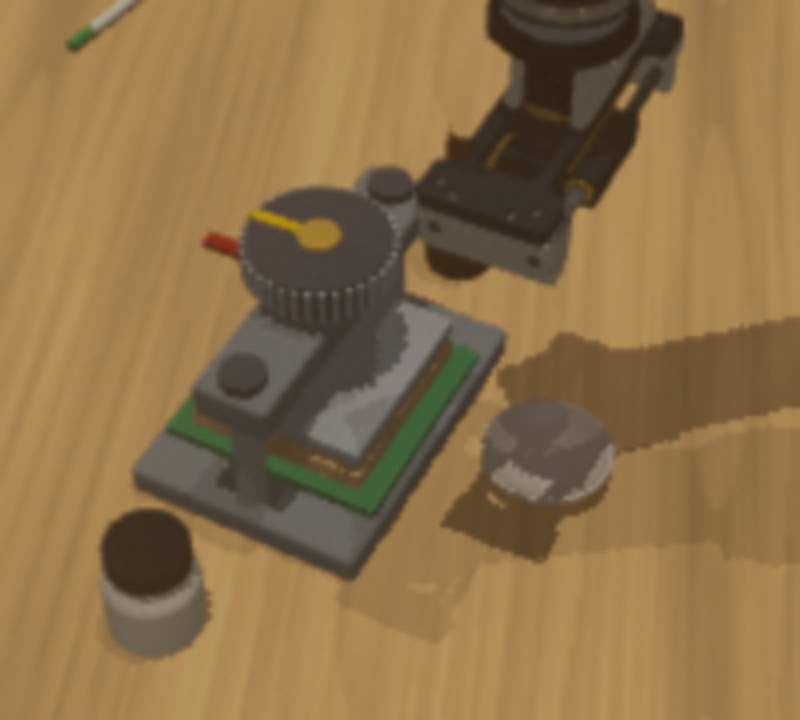

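The side view shows the mark at (260,217), in line with the pointer at (215,243). The saucer is at (547,450), where it started; the jar at (150,585) and the half-hidden maul are both standing. The robot is clear of everything, so I'm handing in.

```bash
python3 - <<'E'
from workcell import robot
print(robot.close_job())
E
```

```text
the job is handed in; nothing more can be done
None
```

I rolled the wheel anticlockwise with the shut fingertips, going round the rim about one and a quarter times. The mark passed the pointer once and was brought back round to it. It came up about 6° short the second time, so I gave the rim one more 5 mm stroke, backed off clear and handed the job in, at about 27 s of the 58 s allowed.

**Alignment:** in the last pictures the mark was 1.2° past the pointer from the top camera. The side camera disagreed in sign, putting it 1.4° short, so the mark is lined up to within about 1.5°.

**Loose things:** the jar and maul were at their starting pixels in the final top view. The gripper hid the saucer there, but the side view showed it standing in its place.

**Forces:** the highest wrist force I read was about 11 N, and it was near zero after the retreat. These were spot readings at the end of moves, not a continuous record.

**Fingertip height:** the visible fingertip sat about 30 mm higher than the reported tool position. My first approach, up to about 10 s, therefore passed above the rim without touching it. I corrected this from the camera views.

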